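# Next sample: change pots at the microscope and put the hand tools away

### The job

Get the microscope desk ready for the next sample: the tallest of the three lidded pots must stand on the microscope's stage, and the pot that is on the stage now goes onto the wooden pad the tall one came from, each well centred; leave the third pot where it is. Stand every hand tool that lies on the mat in the square holder cup, tip down and handle up. Never tip a pot over, and leave the carton, magnifier and slide box alone.

Things in the scene. Friction and masses are not known exactly. Their poses are not given: they have to be found in the camera images.
- microscope: stereo microscope, fixed; flat cream base 190 (x) x 290 (y, from -210 to +80) x 28 mm high; origin on the desk under the stage centre. Steel column 26 mm thick, 330 mm tall at y = -165 mm, focus block 60 x 75 mm, 195 to 255 mm high at y = -175; the head is swung away to y below -190, so the stage is clear from above
- stage (a point): centre of the black round stage (84 mm across, flush with the base's top) at 28 mm height: where the sample pot stands
- pad_a: fixed light wooden pad 76 x 76 mm, 28 mm high, holds one pot at its centre; origin at centre of underside, on the desk
- pad_b: the other wooden pad, identical to pad_a
- pot_short: closed upright glass sample pot with a metal lid, 48 mm across and 45 mm tall, about 90 g, loose; origin at centre of its underside, z up. The three pots differ only in height (45, 65, 90 mm)
- pot_middle: closed upright glass sample pot with a metal lid, 48 mm across and 65 mm tall, about 120 g, loose; origin at centre of its underside, z up. The three pots differ only in height (45, 65, 90 mm)
- pot_tall: closed upright glass sample pot with a metal lid, 48 mm across and 90 mm tall, about 160 g, loose; origin at centre of its underside, z up. The three pots differ only in height (45, 65, 90 mm)
- mat: thin dark rubber mat 230 (x) x 270 (y) x 3 mm, fixed on the desk, the hand tools lie on it about 62 mm apart, tips towards the robot; origin at centre of underside
- tool_1: hand tool 180 mm long, about 40 g, may be absent: square wooden handle 14 x 14 mm, 110 mm long (x = -90 to +20 mm), then a thin round steel needle 6 mm thick (x = 20 to 90 mm); lies flat on the mat; origin half way along on the axis (7 mm above the mat), x along the tool towards the tip; balances between x = -30 and -15 mm
- tip_1 (a point): the tip end of tool_1, on its axis 90 mm from its origin
- tool_2: hand tool 180 mm long, about 40 g, may be absent: square wooden handle 14 x 14 mm, 110 mm long (x = -90 to +20 mm), then a steel shank ending in a flat spatula blade 11 mm wide (x = 20 to 90 mm); lies flat on the mat; origin half way along on the axis (7 mm above the mat), x along the tool towards the tip; balances between x = -30 and -15 mm
- tip_2 (a point): the tip end of tool_2, on its axis 90 mm from its origin
- tool_3: hand tool 180 mm long, about 40 g, may be absent: square wooden handle 14 x 14 mm, 110 mm long (x = -90 to +20 mm), then an aluminium ferrule ending in a stiff dark brush 12 mm thick (x = 20 to 90 mm); lies flat on the mat; origin half way along on the axis (7 mm above the mat), x along the tool towards the tip; balances between x = -30 and -15 mm
- tip_3 (a point): the tip end of tool_3, on its axis 90 mm from its origin
- tool_4: hand tool 180 mm long, about 40 g, may be absent: square wooden handle 14 x 14 mm, 110 mm long (x = -90 to +20 mm), then a flat dark file blade 9 x 5 mm (x = 20 to 90 mm); lies flat on the mat; origin half way along on the axis (7 mm above the mat), x along the tool towards the tip; balances between x = -30 and -15 mm
- tip_4 (a point): the tip end of tool_4, on its axis 90 mm from its origin
- cup: square grey holder cup, fixed to the desk, open on top, 74 x 74 mm outside, 105 mm high, walls and floor 4 mm (66 x 66 mm inside); origin at centre of underside, z up
- carton: bystander: white carton 80 x 120 x 30 mm, loose; origin at centre of underside
- magnifier: bystander: black hand lens 90 mm across and 10 mm thick with a 100 mm handle towards its +y, lying on the desk; origin at the lens's centre, 5 mm up
- slide_box: bystander: small dark wooden box 90 x 60 x 35 mm, loose; origin at centre of underside
Things that resemble listed ones, but are neither listed nor needed, are in the scene too. Leave any pink or yellow look-alike of the pot_tall alone.

How it is judged (in metres and radians):
At the end, for the whole second after the job is handed in: Tall pot within 20 mm of the stage centre, the others within 20 mm of the two pads' centres, all upright; the pot that began on a pad within 15 mm of its start; each tool present in the cup, tip under 40 mm above its underside, handle up, leaning under 48 degrees; all at rest (horizontal distance between pot_tall and stage below 0.02 m and angle between each of pot_short, pot_middle, pot_tall's own z axis and vertical below 0.1 rad and height (world z) of pot_short between 0.024 and 0.033 m and linear speed of each of pot_short, pot_middle, pot_tall below 0.02 m/s and height (world z) of pot_middle between 0.024 and 0.033 m and height (world z) of pot_tall between 0.024 and 0.033 m and (horizontal distance between pot_short and pad_a below 0.02 m or horizontal distance between pot_short and pad_b below 0.02 m) and (horizontal distance between pot_middle and pad_a below 0.02 m or horizontal distance between pot_middle and pad_b below 0.02 m) and distance of any of pot_short, pot_middle from where it was at the start of the episode below 0.015 m and x of tip_1 in the frame of cup between -0.037 and 0.037 m and y of tip_1 in the frame of cup between -0.037 and 0.037 m and z of each of tip_1, tip_2, tip_3, tip_4 in the frame of cup below 0.04 m and angle between each of tool_1, tool_2, tool_3, tool_4's own x axis and vertical above 2.3 rad and linear speed of each of tool_1, tool_2, tool_3, tool_4 below 0.03 m/s and x of tip_2 in the frame of cup between -0.037 and 0.037 m and y of tip_2 in the frame of cup between -0.037 and 0.037 m and x of tip_3 in the frame of cup between -0.037 and 0.037 m and y of tip_3 in the frame of cup between -0.037 and 0.037 m and x of tip_4 in the frame of cup between -0.037 and 0.037 m and y of tip_4 in the frame of cup between -0.037 and 0.037 m); the robot touches nothing.
It fails at once if a sample pot is tipped over (angle between any of pot_short, pot_middle, pot_tall's own z axis and vertical above 0.6 rad).
It fails at once if the carton, magnifier or slide box is moved (distance of any of carton, magnifier, slide_box from where it was at the start of the episode above 0.03 m).
Of tool_1, tool_2, tool_3, tool_4 only 2 to 4 are there at a start; the rules pass over those that are not, and their reading is None.
At some moment in a run one of tool_1, tool_2, tool_3, tool_4 may be knocked a few centimetres aside while the robot is not near it.
It also fails if it takes over 210 s, if anything falls off the work surface, if the arm or the gripper's body presses on something with over 40 N, if the wrist force passes 120 N, or if a joint passes its speed limit or range.

### The arm

A 6-joint arm with a two-finger parallel gripper is mounted at the origin on the work surface. World frame = base frame: x ahead of the robot, y to its left, z up, the work surface at z = 0. Lengths are in m, angles in degrees, forces in N, time in s.
With the tool pointing down it reaches from about 0.35 to 0.725 m from the base axis. Payload 4.3 kg.
Tool frame: the origin (TCP) lies midway between the tips of the shut fingers; the grasp point (between the pads) lies 19 mm behind it; z points along the fingers, y is the line along which they close (so a half turn about z gives the same grasp; the last joint's range is limited). The gripper opens to 85 mm and grips with 20 to 120 N. Pads are 22 mm wide; open, the fingers measure 114 mm over their backs; the gripper's body (76 mm by 85 mm) begins 54 mm behind the grasp point. The pads swing forward as they close: fully open they stand 13 mm farther back than shut.
Start: joints at [-6.32, 21.618, 4.641, 73.018, 0, 83.68], TCP at [0.575, 0, 0.231] pointing down, gripper open.
Joint ranges: [-156.06, 156.06], [-48.1, 94.91], [-58.44, 69.94], [-101.28, 121.22], [-78.64, 73.56], [-180, 180]. Speed limits (degrees/s): [147.25, 147.25, 180, 180, 180, 180].

### API

Orientations are given as [roll, pitch, yaw] about the fixed x, y, z axes, in that order (R = Rz(yaw) Ry(pitch) Rx(roll)).
In Python, from bench import r gives the robot as it stands. The module is installed in compiled form; this text tells all that it offers.
- The arm moves only by the tool carry_out, never from a script. Its argument "plan" is a list of rows, each a list of 3 entries, a list of its own where there are three numbers: the shift along the tool's x, y, z in cm, then the turn, a rotation vector about the tool's x, y, z in degrees, then the closure, from -1 (fully open) to 1 (shut). In form: [[[dx, dy, dz], [rx, ry, rz], jaw], ...]. A call has 1 to 20 rows; each row shifts and turns the commanded pose from where the row before left it, along the tool's axes as they then stand; what a row does not reach is not made up. A row lasts 1/12 s, in which the tool goes at most 41.7 mm and 7.16 degrees, less where a joint would pass 70% of its speed; a pose out of reach is approached as far as the arm can. A call is refused whole if a number of a shift passes 4.17 or a number of a turn 7.16, either way. A call with a gripper value outside its range is refused whole. The fingers move at their own pace and stop on an object; "force" is the grip in N (left out, the last holds). Time passes only in rows, so rows that do not move let the fingers close. It gives the time, the measured TCP pose, the force, the opening and the grip force at its end, in the units of the state.
- r.read_state(): the state, without advancing time (a new reading comes with each control period).
- r.camera(name): name is "scene" or "side" or "wrist"; returns (picture, depth): 480x640x3 uint8, blue, green, red; 480x640 float32, m along the optical axis (not along the pixel's ray), 0 where there is no reading.
- r.camera_model(name): a dict with "camera_matrix" (3x3 intrinsics, pixels), "extrinsics" (4x4, takes a point from camera to world coordinates). Camera axes: x right, y down, z forward; pixel columns grow to the right and rows downward; lengths in m; the calibration is good to about 2 mm. The wrist camera is an equidistant fisheye: a pixel r from the principal point sees the ray r / f radians off the axis. A picture is of the moment at which its call begins: read the wrist's pose just before it. camera_model takes no time and is no camera call; for the wrist camera it gives the pose at the moment of the call.
- r.job_done(): hands the job in; it is judged then, once.
The state is a dict: "clock": time; "qpos": joint angles; "dq": joint speeds; "joint_efforts": joint torques, N m; "eef_pos": TCP position; "orientation": TCP orientation; "contact_force": force on the tool from outside, world axes, zero at the start; "ft_torque": the same for the moment, N m; "width": finger opening in m; "finger_force": force on a finger pad.
Only numpy, scipy, OpenCV 4.12 (cv2) and the standard library are available. Lean on these libraries where they do the work, as an engineer would, in place of code of your own. Each camera call takes 0.05 s, during which the arm holds its last target. There are 200 camera calls.

## Working session

There is one attempt and no reset: what is moved stays moved. The work goes in short steps, Python scripts to look and compute and a tool call to move; the robot and the scene stay as the last step left them, time stands still between calls to the robot, and variables do not carry over. Pictures are saved under pics/ and viewed, at most 14 in all, crops included, and the job is handed in when it is done.

Besides the shell and the picture viewer there is one more tool, called after ">>>" as name(argument=value, ...) on one line, values as JSON. carry_out: Moves the arm, as the interface text tells. Its arguments: {"type":"object","properties":{"plan":{"type":"array","items":{"type":"array"}},"force":{"type":"number"}},"required":["plan"]}

```bash
mkdir -p pics; cat > h.py <<'E'
import numpy as np, cv2
from bench import r
def cloud(name):
    m=r.camera_model(name); im,d=r.camera(name)
    K=np.array(m["camera_matrix"]);T=np.array(m["extrinsics"])
    v,u=np.mgrid[:480,:640]
    P=np.stack([(u-K[0,2])/K[0,0]*d,(v-K[1,2])/K[1,1]*d,d],-1)@T[:3,:3].T+T[:3,3]
    P[d==0]=np.nan
    return im,P
E
python3 - <<'E'
from h import *
print(r.read_state())
for n in("scene","side"):
    im,P=cloud(n);cv2.imwrite(f"pics/{n}0.png",im);np.save(n+"P.npy",P);np.save(n+"I.npy",im)
    m=r.camera_model(n);print(n,np.round(m["camera_matrix"],1).tolist(),np.round(m["extrinsics"],3).tolist())
E
```

```text
{'clock': 0.0, 'qpos': array([-6.31899535e+00,  2.16619905e+01,  4.56394048e+00,  7.30164469e+01,
       -9.52954318e-04,  8.36794328e+01]), 'dq': array([-0.10197845,  0.03954771, -0.05522217, -0.007172  ,  0.05263913,
        0.0461175 ]), 'joint_efforts': array([ 5.03441061e-04, -4.63600910e+01,  2.69876987e+01,  2.07655923e-02,
       -6.74222474e-05, -6.15417605e-06]), 'eef_pos': array([5.74367201e-01, 7.82513781e-05, 2.30366723e-01]), 'orientation': array([-1.79886094e+02, -1.16579237e-02,  9.00015612e+01]), 'contact_force': array([ 0.43217458, -0.76766014,  0.06638903]), 'ft_torque': array([ 0.00194994, -0.0108772 ,  0.0418987 ]), 'finger_force': 0.0, 'width': 0.08535270125878833}
scene [[495.4, 0.0, 317.1], [0.0, 495.4, 239.3], [0.0, 0.0, 1.0]] [[-0.623, 0.583, -0.522, 1.185], [0.782, 0.459, -0.421, 0.469], [-0.006, -0.671, -0.742, 0.88], [0.0, 0.0, 0.0, 1.0]]
side [[462.9, 0.0, 316.4], [0.0, 462.9, 242.5], [0.0, 0.0, 1.0]] [[0.987, -0.126, 0.098, 0.469], [-0.159, -0.725, 0.67, -0.792], [-0.014, -0.677, -0.736, 0.904], [0.0, 0.0, 0.0, 1.0]]
```

View pics/scene0.png

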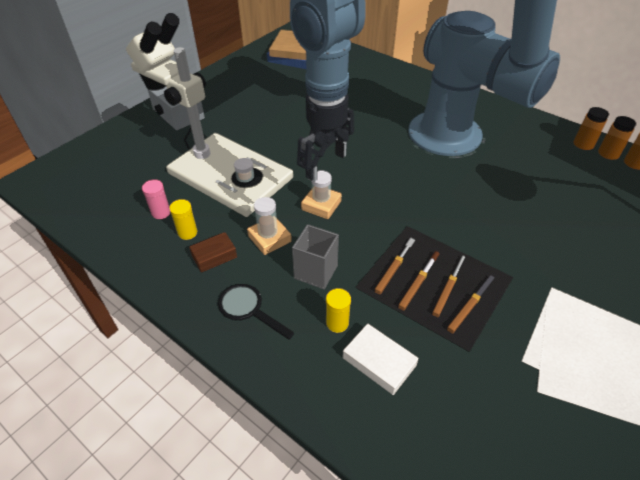

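View pics/side0.png

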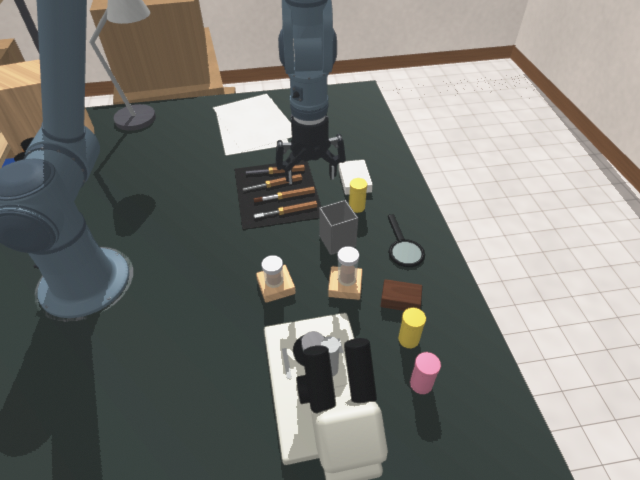

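The scene view shows four tools on the mat (handles away from the robot). The stage pot is at (242,172), the tall pot on its pad at (268,235), the middle or short pot on its pad at (322,198), and the cup at (316,255). The look-alikes are pink and yellow. The side view agrees with this.

```bash
python3 - <<'E'
from h import *
S={n:(np.load(n+"P.npy"),np.load(n+"I.npy")) for n in("scene","side")}
def top(n,box,dz=.005,zcap=.3):
    P=S[n][0];x0,y0,x1,y1=box;p=P[y0:y1,x0:x1].reshape(-1,3);p=p[~np.isnan(p[:,2])];p=p[p[:,2]<zcap]
    z=np.percentile(p[:,2],99.0);q=p[abs(p[:,2]-z)<dz]
    c,rad=cv2.minEnclosingCircle(q[:,:2].astype(np.float32));print(n,box,"z",z.round(4),"c",np.round(c,4),"r",round(rad,4),"mid",((q.max(0)+q.min(0))/2).round(4),"ext",np.ptp(q,0).round(3),len(q))
for b in[(230,155,256,185),(252,195,278,235),(310,170,334,200),(290,226,342,285)]:top("scene",b)
for b in[(258,255,287,280),(336,246,360,275),(318,200,358,250)]:top("side",b)
for n in S:
    P,I=S[n];hsv=cv2.cvtColor(I,cv2.COLOR_BGR2HSV)
    # pads/handles: orange-ish
    m=((hsv[...,0]>5)&(hsv[...,0]<22)&(hsv[...,1]>90)&(hsv[...,2]>90)).astype(np.uint8)
    k,l,st,ce=cv2.connectedComponentsWithStats(m)
    for i in range(1,k):
        if st[i,4]<80:continue
        p=P[l==i];p=p[~np.isnan(p[:,2])]
        if len(p)<20 or np.median(p[:,0])<.3 or np.median(p[:,2])>.06: continue
        zt=np.percentile(p[:,2],95);q=p[p[:,2]>zt-.006] 
        rc=cv2.minAreaRect((q[:,:2]*1000).astype(np.float32))
        print(n,st[i].tolist(),"z",zt.round(4),np.round(rc[0],1),np.round(rc[1],1),round(rc[2],1),hsv[l==i].mean(0).round())
# stage: mic base cream
P,I=S["scene"];hsv=cv2.cvtColor(I,cv2.COLOR_BGR2HSV)
m=(hsv[...,2]>140)&(hsv[...,1]<70)&(P[...,2]>.022)&(P[...,2]<.034)&(P[...,1]<-.1)&(P[...,0]<.9)
q=P[m];rc=cv2.minAreaRect((q[:,:2]*1000).astype(np.float32));print("base",rc,len(q))
m2=(hsv[...,2]<60)&(P[...,2]>.02)&(P[...,2]<.034)
m2[:, :]&=False
sub=np.zeros_like(m2);sub[150:205,215:275]=1
m2=sub&(hsv[...,2]<60)&(P[...,2]>.02)&(P[...,2]<.034)
q=P[m2];print("stage",cv2.minEnclosingCircle((q[:,:2]*1000).astype(np.float32)),len(q))
E
```

```text
scene (230, 155, 256, 185) z 0.0765 c [ 0.53   -0.2977] r 0.0255 mid [ 0.5314 -0.2975  0.0747] ext [0.046 0.05  0.006] 150
scene (252, 195, 278, 235) z 0.1204 c [ 0.6391 -0.1191] r 0.0252 mid [ 0.64   -0.1194  0.1184] ext [0.047 0.047 0.006] 258
scene (310, 170, 334, 200) z 0.2729 c [0.6256 0.0102] r 0.0079 mid [0.6259 0.0098 0.2723] ext [0.016 0.009 0.009] 25
scene (290, 226, 342, 285) z 0.1067 c [0.6469 0.031 ] r 0.0508 mid [0.6469 0.0307 0.1056] ext [0.088 0.086 0.008] 266
side (258, 255, 287, 280) z 0.0951 c [ 0.4662 -0.0993] r 0.0241 mid [ 0.4659 -0.0993  0.0941] ext [0.046 0.046 0.008] 241
side (336, 246, 360, 275) z 0.12 c [ 0.6384 -0.1237] r 0.0248 mid [ 0.6382 -0.1237  0.1179] ext [0.047 0.048 0.006] 244
side (318, 200, 358, 250) z 0.117 c [ 0.641  -0.1083] r 0.016 mid [ 0.641  -0.1063  0.1168] ext [0.031 0.014 0.007] 36
scene [0, 98, 35, 81, 1458] z -0.4309 [  542.6 -1924.1] [28.8 42. ] 83.9 [ 12. 161. 114.]
scene [301, 190, 41, 29, 674] z 0.0306 [470.5 -92.7] [81.1 77. ] 13.2 [ 16. 120. 201.]
scene [247, 219, 44, 36, 715] z 0.0306 [ 637.  -119.3] [78.9 76.6] 73.5 [ 16. 121
[... 544 characters left out ...]

side [265, 177, 21, 10, 118] z 0.0183 [506.9 283.5] [59.6 18.4] 3.7 [ 14. 118. 135.]
side [277, 186, 38, 13, 215] z 0.0189 [560.3 227.3] [109.3  20.7] 5.0 [ 13. 119. 134.]
side [278, 201, 39, 14, 236] z 0.0188 [556.4 163.6] [109.7  18.4] 6.8 [ 14. 119. 135.]
side [257, 275, 38, 27, 366] z 0.0294 [ 454.4 -120.9] [49.1 96.5] 58.1 [ 15.  95. 156.]
side [329, 281, 32, 18, 348] z 0.029 [ 628.9 -144.7] [35.  72.8] 75.5 [ 15.  96. 157.]
side [382, 280, 40, 24, 735] z 0.0364 [ 755.1 -185.4] [59.3 87.9] 70.7 [  9. 122. 105.]
base ((459.8359375, -567.4867553710938), (1005.5758056640625, 273.77313232421875), 71.12798309326172) 3974
stage ((528.9920654296875, -295.4338073730469), 39.99916076660156) 236
```

>>> carry_out(plan=[[[-3,-0.45,0],[0,0,0],-1],[[-3,-0.45,0],[0,0,0],-1],[[-3,-0.45,0],[0,0,0],-1],[[-3,-0.45,0],[0,0,0],-1],[[-3,-0.45,0],[0,0,0],-1],[[-3,-0.45,0],[0,0,0],-1],[[-3,-0.45,0],[0,0,0],-1],[[-3,-0.45,0],[0,0,0],-1],[[-3,-0.45,0],[0,0,0],-1],[[-3,-0.45,0],[0,0,0],-1],[[0,0,0],[0,0,0],-1],[[0,0,0],[0,0,0],-1],[[0,0,0],[0,0,0],-1]], force=50)

```text
clock: 1.18
eef_pos: [0.5298, -0.2994, 0.2308]
orientation: [-180.0, -0.1, 90.0]
contact_force: [0.8, 0.0, -0.4]
width: 0.0856
finger_force: 0.0
```

```bash
cat >> h.py <<'E'
def wrist():
    m=r.camera_model("wrist");im,d=r.camera("wrist")
    K=np.array(m["camera_matrix"]);T=np.array(m["extrinsics"])
    v,u=np.mgrid[:480,:640];a=(u-K[0,2])/K[0,0];b=(v-K[1,2])/K[1,1];t=np.hypot(a,b)+1e-9
    s=np.tan(np.minimum(t,1.45))/t*d
    P=np.stack([a*s,b*s,d],-1)@T[:3,:3].T+T[:3,3];P[(d==0)|(t>1.3)]=np.nan
    return im,P
def st():
    s=r.read_state();print(round(s["clock"],2),s["eef_pos"].round(4),s["orientation"].round(2),"w",round(s["width"],4),"ff",round(s["finger_force"],1),"F",s["contact_force"].round(1),"q",s["qpos"].round(1))
E
python3 - <<'E'
from h import *
st()
im,P=wrist();cv2.imwrite("pics/w1.png",im);np.save("wP.npy",P);np.save("wI.npy",im)
for z0,z1 in((.066,.082),(.024,.034)):
  m=(abs(P[...,0]-.53)<.12)&(abs(P[...,1]+.3)<.12)&(P[...,2]>z0)&(P[...,2]<z1)
  if z0<.05: m&=im.max(-1)<70
  q=P[m];print(len(q),cv2.minEnclosingCircle((q[:,:2]*1000).astype(np.float32)),np.median(q,0))
E
```

```text
1.18 [ 0.5298 -0.2994  0.2308] [-1.7996e+02 -7.0000e-02  8.9990e+01] w 0.0856 ff 0.0 F [ 0.8  0.  -0.4] q [-35.5  25.8  10.9  75.2   0.   54.5]
2438 ((529.5220947265625, -302.04486083984375), 24.257593154907227) [ 0.52938007 -0.30092954  0.07249454]
2851 ((527.0877075195312, -297.4265441894531), 41.174198150634766) [ 0.52278883 -0.28079951  0.02793923]
```

View pics/w1.png

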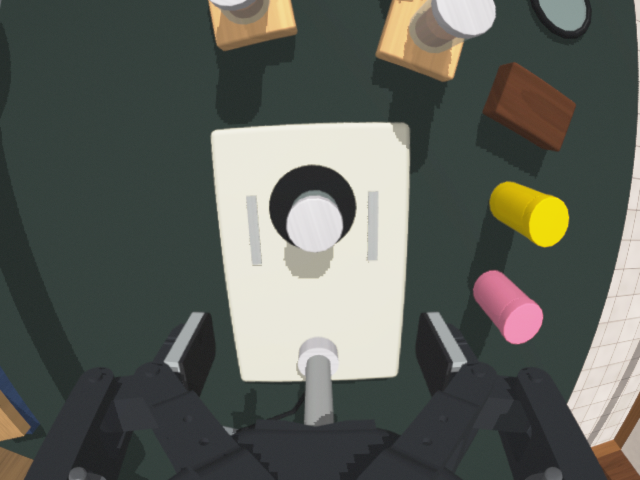

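The wrist view shows the stage pot at (315,222), with the column behind it well clear of the fingers. I'm descending to grip it.

>>> carry_out(plan=[[[-0.25,0,3.5],[0,0,0],-1],[[0,0,3.5],[0,0,0],-1],[[0,0,3.5],[0,0,0],-1],[[0,0,3.5],[0,0,0],-1],[[0,0,3.0],[0,0,0],-1],[[0,0,1.5],[0,0,0],-1],[[0,0,0.8],[0,0,0],-1],[[0,0,0],[0,0,0],-1],[[0,0,0],[0,0,0],-0.2],[[0,0,0],[0,0,0],0],[[0,0,0],[0,0,0],0.3],[[0,0,0],[0,0,0],0.6],[[0,0,0],[0,0,0],1],[[0,0,0],[0,0,0],1],[[0,0,0],[0,0,0],1],[[0,0,0],[0,0,0],1],[[0,0,0],[0,0,0],1],[[0,0,0],[0,0,0],1]], force=50)

```text
clock: 2.73
eef_pos: [0.5316, -0.3035, 0.0405]
orientation: [179.8, 0.1, 90.0]
contact_force: [-0.4, 0.4, 6.8]
width: 0.0464
finger_force: 51.6
```

>>> carry_out(plan=[[[0,0,-1],[0,0,0],1],[[0,0,-2.5],[0,0,0],1],[[0,0,-3.5],[0,0,0],1],[[0,0,-3.5],[0,0,0],1],[[0,0,-2.5],[0,0,0],1],[[1,-0.2,-1],[0,0,0],1],[[2,-0.4,0],[0,0,0],1],[[3,-0.6,0],[0,0,0],1],[[3,-0.6,0],[0,0,0],1],[[3,-0.7,0],[0,0,0],1],[[3,-0.7,0],[0,0,0],1],[[3,-0.7,0],[0,0,0],1],[[3,-0.7,0],[0,0,0],1],[[3,-0.7,0],[0,0,0],1],[[3,-0.7,0],[0,0,0],1],[[3,-0.7,0],[0,0,0],1],[[2,-0.4,0],[0,0,0],1],[[1,-0.2,0],[0,0,0],1],[[0,0,0],[0,0,0],1],[[0,0,0],[0,0,0],1]])

```text
clock: 4.4
eef_pos: [0.4567, 0.0274, 0.178]
orientation: [-180.0, 0.0, 90.1]
contact_force: [-0.1, -1.2, -1.2]
width: 0.0471
finger_force: 51.5
```

>>> carry_out(plan=[[[0,0,2],[0,0,0],1],[[0,0,3.5],[0,0,0],1],[[0,0,3.5],[0,0,0],1],[[0,0,3.5],[0,0,0],1],[[0,0,2],[0,0,0],1],[[0,0,1],[0,0,0],1],[[0,0,0.5],[0,0,0],1],[[0,0,0.4],[0,0,0],1],[[0,0,0],[0,0,0],1],[[0,0,0],[0,0,0],1],[[0,0,0],[0,0,0],0],[[0,0,0],[0,0,0],-0.5],[[0,0,0],[0,0,0],-1],[[0,0,0],[0,0,0],-1],[[0,0,0],[0,0,0],-1],[[0,0,0],[0,0,0],-1],[[0,0,-2],[0,0,0],-1],[[0,0,-3],[0,0,0],-1],[[0,0,-3],[0,0,0],-1]])

```text
clock: 5.98
eef_pos: [0.4555, 0.0277, 0.0944]
orientation: [-179.8, -0.0, 90.0]
contact_force: [0.7, -0.7, -0.6]
width: 0.0857
finger_force: 0.0
```

>>> carry_out(plan=[[[0,0,-3.5],[0,0,0],-1],[[0,0,-3.5],[0,0,0],-1],[[0,0,-3.5],[0,0,0],-1],[[0,0,-3.2],[0,0,0],-1],[[-2.1,2.6,0],[0,0,0],-1],[[-2.1,2.6,0],[0,0,0],-1],[[-2.1,2.6,0],[0,0,0],-1],[[-2.1,2.6,0],[0,0,0],-1],[[-2.2,2.6,0],[0,0,0],-1],[[-2.2,2.7,0],[0,0,0],-1],[[-2.1,2.6,0],[0,0,0],-1],[[0,0,0],[0,0,0],-1],[[0,0,0],[0,0,0],-1],[[0,0,0],[0,0,0],-1]])

```text
clock: 7.15
eef_pos: [0.6395, -0.1212, 0.2308]
orientation: [-179.9, -0.0, 90.0]
contact_force: [-0.0, -0.7, 0.6]
width: 0.0854
finger_force: 0.0
```

```bash
python3 - <<'E'
from h import *
st()
im,P=wrist();np.save("wP.npy",P);np.save("wI.npy",im)
m=(abs(P[...,0]-.64)<.06)&(abs(P[...,1]+.12)<.06)&(P[...,2]>.112)&(P[...,2]<.126)
q=P[m];print("tall",len(q),cv2.minEnclosingCircle((q[:,:2]*1000).astype(np.float32)),q.mean(0))
hsv=cv2.cvtColor(im,cv2.COLOR_BGR2HSV);o=(hsv[...,0]>8)&(hsv[...,0]<25)&(hsv[...,1]>70)&(hsv[...,2]>90)
for cx,cy in((.64,-.12),(.467,-.097)):
  m=o&(abs(P[...,0]-cx)<.07)&(abs(P[...,1]-cy)<.07)&(abs(P[...,2]-.028)<.005)
  q=P[m]
  if len(q)>5:print("pad",len(q),cv2.minAreaRect((q[:,:2]*1000).astype(np.float32)))
m=(abs(P[...,0]-.64)<.08)&(abs(P[...,1]-.03)<.08)&(P[...,2]>.098)&(P[...,2]<.112)
q=P[m];print("cup",len(q));
if len(q)>9:print(cv2.minAreaRect((q[:,:2]*1000).astype(np.float32)))
P=np.load("sceneP.npy");m=(abs(P[...,0]-.64)<.08)&(abs(P[...,1]-.03)<.08)&(P[...,2]>.098)&(P[...,2]<.112)
q=P[m];print("cup scene",len(q),cv2.minAreaRect((q[:,:2]*1000).astype(np.float32)))
P=np.load("sideP.npy");m=(abs(P[...,0]-.64)<.08)&(abs(P[...,1]-.03)<.08)&(P[...,2]>.098)&(P[...,2]<.112)
q=P[m];print("cup side",len(q),cv2.minAreaRect((q[:,:2]*1000).astype(np.float32)))
E
```

```text
7.15 [ 0.6395 -0.1212  0.2308] [-1.7993e+02 -4.0000e-02  9.0000e+01] w 0.0854 ff 0.0 F [-0.  -0.7  0.6] q [-16.3  31.2  19.6  78.5   0.   73.7]
tall 3242 ((638.6312866210938, -122.62369537353516), 24.070877075195312) [ 0.63864871 -0.12146483  0.11745165]
pad 2960 ((659.5770263671875, -129.343017578125), (77.09838104248047, 127.35533905029297), 73.22203063964844)
pad 2801 ((469.77191162109375, -96.05038452148438), (75.7365951538086, 76.45175170898438), 11.830157279968262)
cup 1709
((645.2982788085938, 26.793107986450195), (74.63996124267578, 73.77965545654297), 13.60347843170166)
cup scene 370 ((646.1904296875, 30.14265251159668), (78.05030822753906, 74.51177978515625), 13.942373275756836)
cup side 247 ((644.2996826171875, 27.268047332763672), (76.09420776367188, 79.02039337158203), 14.189265251159668)
```

>>> carry_out(plan=[[[-0.1,-0.1,3.5],[0,0,0],-1],[[0,0,3.5],[0,0,0],-1],[[0,0,3.5],[0,0,0],-1],[[0,0,3],[0,0,0],-1],[[0,0,2],[0,0,0],-1],[[0,0,1],[0,0,0],-1],[[0,0,0],[0,0,0],-0.2],[[0,0,0],[0,0,0],0],[[0,0,0],[0,0,0],0.3],[[0,0,0],[0,0,0],0.6],[[0,0,0],[0,0,0],1],[[0,0,0],[0,0,0],1],[[0,0,0],[0,0,0],1],[[0,0,0],[0,0,0],1],[[0,0,0],[0,0,0],1],[[0,0,-0.5],[0,0,0],1],[[0,0,-1.5],[0,0,0],1],[[0,0,-2.5],[0,0,0],1],[[0,0,-2.5],[0,0,0],1],[[0,0,-2.5],[0,0,0],1]])

```text
clock: 8.87
eef_pos: [0.6387, -0.1224, 0.1625]
orientation: [-180.0, -0.0, 90.0]
contact_force: [0.5, 0.2, -1.6]
width: 0.0475
finger_force: 51.7
```

>>> carry_out(plan=[[[-1,-0.6,0],[0,0,0],1],[[-2,-1.2,0],[0,0,0],1],[[-3,-1.9,0],[0,0,0],1],[[-3,-1.9,0],[0,0,0],1],[[-3,-1.9,0],[0,0,0],1],[[-3,-1.9,0],[0,0,0],1],[[-1.75,-1.1,0],[0,0,0],1],[[-1,-0.5,0],[0,0,0],1],[[0,0,0],[0,0,0],1],[[0,0,0],[0,0,0],1],[[0,0,0],[0,0,0],1]])

```text
clock: 9.78
eef_pos: [0.5296, -0.2988, 0.1611]
orientation: [180.0, -0.0, 90.1]
contact_force: [-0.1, -0.5, -1.3]
width: 0.0469
finger_force: 51.8
```

```bash
python3 - <<'E'
from h import *
st()
im,P=wrist()
m=(abs(P[...,0]-.53)<.07)&(abs(P[...,1]+.3)<.07)&(abs(P[...,2]-.028)<.006)&(im.max(-1)<70)
q=P[m];print("stage",len(q),cv2.minEnclosingCircle((q[:,:2]*1000).astype(np.float32)),q.min(0),q.max(0))
cream=(im.min(-1)>120)&(abs(P[...,2]-.028)<.006)&(abs(P[...,0]-.53)<.15)&(P[...,1]<-.15)
q=P[cream];print("base",len(q),cv2.minAreaRect((q[:,:2]*1000).astype(np.float32)))
E
```

```text
9.78 [ 0.5296 -0.2988  0.1611] [ 1.7999e+02 -5.0000e-02  9.0070e+01] w 0.0469 ff 51.8 F [-0.1 -0.5 -1.3] q [-35.4  27.    2.4  65.4   0.   54.5]
stage 6415 ((527.3018188476562, -297.36016845703125), 41.24589538574219) [ 0.48656079 -0.32556701  0.02543192] [ 0.56845626 -0.25672527  0.0303133 ]
base 31851 ((527.8970947265625, -318.83477783203125), (374.33160400390625, 218.68162536621094), 81.30032348632812)
```

>>> carry_out(plan=[[[0.05,-0.2,2],[0,0,0],1],[[0,0,3],[0,0,0],1],[[0,0,2],[0,0,0],1],[[0,0,1.2],[0,0,0],1],[[0,0,0.7],[0,0,0],1],[[0,0,0.3],[0,0,0],1],[[0,0,0.2],[0,0,0],1],[[0,0,0],[0,0,0],1],[[0,0,0],[0,0,0],1],[[0,0,0],[0,0,0],0],[[0,0,0],[0,0,0],-0.5],[[0,0,0],[0,0,0],-1],[[0,0,0],[0,0,0],-1],[[0,0,0],[0,0,0],-1],[[0,0,0],[0,0,0],-1],[[0,0,-2],[0,0,0],-1],[[0,0,-3.5],[0,0,0],-1],[[0,0,-3.5],[0,0,0],-1],[[0,0,-3.5],[0,0,0],-1],[[0,0,-3.5],[0,0,0],-1]])

```text
clock: 11.5
eef_pos: [0.5267, -0.2994, 0.2288]
orientation: [-180.0, -0.0, 90.0]
contact_force: [1.4, -0.1, -1.0]
width: 0.0851
finger_force: 0.0
```

>>> carry_out(plan=[[[3,-0.65,0],[0,0,0],-1],[[3,-0.65,0],[0,0,0],-1],[[3,-0.65,0],[0,0,0],-1],[[3,-0.65,0],[0,0,0],-1],[[3,-0.65,0],[0,0,0],-1],[[3,-0.65,0],[0,0,0],-1],[[3,-0.65,0],[0,0,0],-1],[[3,-0.65,0],[0,0,0],-1],[[3,-0.65,0],[0,0,0],-1],[[3,-0.65,0],[0,0,0],-1],[[2.7,-0.65,0],[0,0,0],-1],[[0,0,0],[0,0,0],-1],[[0,0,0],[0,0,0],-1]])

```text
clock: 12.58
eef_pos: [0.4552, 0.0285, 0.2274]
orientation: [180.0, 0.0, 90.2]
contact_force: [0.4, -0.7, -0.1]
width: 0.0856
finger_force: 0.0
```

```bash
python3 - <<'E'
from h import *
st()
im,P=wrist()
m=(abs(P[...,0]-.457)<.05)&(abs(P[...,1]-.028)<.05)&(P[...,2]>.036)&(P[...,2]<.055)
q=P[m];print("short",len(q),cv2.minEnclosingCircle((q[:,:2]*1000).astype(np.float32)),np.median(q,0))
m=(abs(P[...,0]-.527)<.05)&(abs(P[...,1]+.298)<.05)&(P[...,2]>.11)&(P[...,2]<.13)
q=P[m];print("tall w",len(q),len(q) and cv2.minEnclosingCircle((q[:,:2]*1000).astype(np.float32)))
im,P=cloud("scene")
m=(abs(P[...,0]-.527)<.05)&(abs(P[...,1]+.298)<.05)&(P[...,2]>.11)&(P[...,2]<.13)
q=P[m];print("tall s",len(q),cv2.minEnclosingCircle((q[:,:2]*1000).astype(np.float32)),q.mean(0))
hsv=cv2.cvtColor(im,cv2.COLOR_BGR2HSV);o=(hsv[...,0]>8)&(hsv[...,0]<25)&(hsv[...,1]>70)&(hsv[...,2]>90)
m=o&(abs(P[...,0]-.64)<.055)&(abs(P[...,1]+.12)<.055)&(abs(P[...,2]-.03)<.004)
q=P[m];print("pad",len(q),cv2.minAreaRect((q[:,:2]*1000).astype(np.float32)))
E
```

```text
12.58 [0.4552 0.0285 0.2274] [1.7998e+02 2.0000e-02 9.0160e+01] w 0.0856 ff 0.0 F [ 0.4 -0.7 -0.1] q [ -4.4   7.9 -14.1  67.9  -0.   85.5]
short 2150 ((458.4915771484375, 28.872434616088867), 24.18691062927246) [0.45855764 0.03014011 0.04451663]
tall w 0 0
tall s 227 ((530.1972045898438, -295.21112060546875), 25.91900634765625) [ 0.53198555 -0.29273583  0.11739623]
pad 689 ((636.7344970703125, -118.93568420410156), (77.39910125732422, 75.7104721069336), 73.98723602294922)
```

>>> carry_out(plan=[[[0,0.3,3.5],[0,0,0],-1],[[0,0,3.5],[0,0,0],-1],[[0,0,3.5],[0,0,0],-1],[[0,0,3.5],[0,0,0],-1],[[0,0,3.5],[0,0,0],-1],[[0,0,2],[0,0,0],-1],[[0,0,1.3],[0,0,0],-1],[[0,0,0.5],[0,0,0],-1],[[0,0,0],[0,0,0],-0.2],[[0,0,0],[0,0,0],0],[[0,0,0],[0,0,0],0.3],[[0,0,0],[0,0,0],0.6],[[0,0,0],[0,0,0],1],[[0,0,0],[0,0,0],1],[[0,0,0],[0,0,0],1],[[0,0,0],[0,0,0],1],[[0,0,0],[0,0,0],1],[[0,0,0],[0,0,0],1]])

```text
clock: 14.18
eef_pos: [0.4603, 0.0271, 0.0158]
orientation: [179.8, 0.1, 90.0]
contact_force: [-0.3, -1.7, 6.6]
width: 0.0467
finger_force: 51.6
```

>>> carry_out(plan=[[[0,0,-1],[0,0,0],1],[[0,0,-2.5],[0,0,0],1],[[0,0,-3.5],[0,0,0],1],[[0,0,-3.5],[0,0,0],1],[[0,0,-3.5],[0,0,0],1],[[0,0,-2],[0,0,0],1],[[-1,1,0],[0,0,0],1],[[-2,2.5,0],[0,0,0],1],[[-2.5,3,0],[0,0,0],1],[[-2.5,3,0],[0,0,0],1],[[-2.5,3,0],[0,0,0],1],[[-2.5,3,0],[0,0,0],1],[[-1.5,2,0],[0,0,0],1],[[-0.5,0.4,0],[0,0,0],1],[[0,0,0],[0,0,0],1],[[0,0,0],[0,0,0],1],[[0,0,0],[0,0,0],1]])

```text
clock: 15.6
eef_pos: [0.6363, -0.1216, 0.1739]
orientation: [-179.9, -0.0, 90.0]
contact_force: [-0.2, 0.8, -0.9]
width: 0.0468
finger_force: 51.7
```

>>> carry_out(plan=[[[-0.1,0.05,2],[0,0,0],1],[[0,0,3],[0,0,0],1],[[0,0,3],[0,0,0],1],[[0,0,2.5],[0,0,0],1],[[0,0,1.2],[0,0,0],1],[[0,0,0.8],[0,0,0],1],[[0,0,0.4],[0,0,0],1],[[0,0,0.2],[0,0,0],1],[[0,0,0],[0,0,0],1],[[0,0,0],[0,0,0],0],[[0,0,0],[0,0,0],-0.5],[[0,0,0],[0,0,0],-1],[[0,0,0],[0,0,0],-1],[[0,0,0],[0,0,0],-1],[[0,0,0],[0,0,0],-1],[[0,0,-2],[0,0,0],-1],[[0,0,-3.5],[0,0,0],-1],[[0,0,-3.5],[0,0,0],-1],[[0,0,-3.5],[0,0,0],-1],[[0,0,-3.5],[0,0,0],-1]])

```text
clock: 17.27
eef_pos: [0.6377, -0.1234, 0.205]
orientation: [-180.0, -0.0, 90.0]
contact_force: [0.7, 0.4, -0.5]
width: 0.0857
finger_force: 0.0
```

>>> carry_out(plan=[[[0,0,-4],[0,0,0],-1],[[0,0,-4],[0,0,0],-1],[[3.5,-0.8,0],[0,0,0],-1],[[3.5,-0.8,0],[0,0,0],-1],[[3.5,-0.8,0],[0,0,0],-1],[[3.5,-0.8,0],[0,0,0],-1],[[3.5,-0.8,0],[0,0,0],-1],[[3.5,-0.8,0],[0,0,0],-1],[[3.5,-0.8,0],[0,0,0],-1],[[3.5,-0.8,0],[0,0,0],-1],[[3.5,-0.8,0],[0,0,0],-1],[[3,-0.8,0],[0,0,0],-1],[[0,0,0],[0,0,-7],-1],[[0,0,0],[0,0,-7],-1],[[0,0,0],[0,0,-7],-1],[[0,0,0],[0,0,-7],-1],[[0,0,0],[0,0,-7],-1],[[0,0,0],[0,0,-7],-1]])

```text
clock: 18.77
eef_pos: [0.558, 0.2216, 0.2833]
orientation: [180.0, 0.0, 132.4]
contact_force: [-0.7, -0.6, -0.4]
width: 0.0853
finger_force: 0.0
```

>>> carry_out(plan=[[[0,0,0],[0,0,-7],-1],[[0,0,0],[0,0,-7],-1],[[0,0,0],[0,0,-7],-1],[[0,0,0],[0,0,-7],-1],[[0,0,0],[0,0,-7],-1],[[0,0,0],[0,0,-7],-1],[[0,0,0],[0,0,-6],-1],[[0,0,0],[0,0,0],-1],[[0,0,0],[0,0,0],-1]])

```text
clock: 19.52
eef_pos: [0.558, 0.2215, 0.2833]
orientation: [-180.0, 0.0, 179.8]
contact_force: [1.6, 0.2, -0.5]
width: 0.0855
finger_force: 0.0
```

```bash
cat >> h.py <<'E'
def tools(im,P,zo=0):
    hsv=cv2.cvtColor(im,cv2.COLOR_BGR2HSV)
    m=((hsv[...,0]>5)&(hsv[...,0]<22)&(hsv[...,1]>90)&(hsv[...,2]>70)&(P[...,1]>.1)&(P[...,2]<.04)&(P[...,0]>.35)&(P[...,0]<.8)).astype(np.uint8)
    k,l,s,c=cv2.connectedComponentsWithStats(m)
    for i in range(1,k):
        if s[i,4]<150:continue
        q=P[l==i];q=q[q[:,2]>np.percentile(q[:,2],90)-.004]
        rc=cv2.minAreaRect((q[:,:2]*1000).astype(np.float32));w,h=rc[1];a=rc[2] if w>h else rc[2]-90
        print("tool",np.round(rc[0],1),np.round(rc[1],1),"ang",round(a,1),"z",np.percentile(q[:,2],90).round(4),len(q))
E
python3 - <<'E'
from h import *
st()
im,P=wrist();cv2.imwrite("pics/w2.png",im);tools(im,P)
im,P=cloud("side");cv2.imwrite("pics/s2.png",im)
E
```

```text
19.52 [0.558  0.2215 0.2833] [-180.      0.    179.84] w 0.0855 ff 0.0 F [ 1.6  0.2 -0.5] q [15.6 24.6 16.7 82.1 -0.  15.8]
tool [448.8 219.1] [24.3  9.7] ang 6.8 z 0.0162 185
tool [532.  289.5] [110.2  15. ] ang 9.3 z 0.0176 1192
tool [546.1 342. ] [ 15.3 110. ] ang -2.0 z 0.0176 1109
tool [557.5 164.9] [110.1  14.8] ang 6.8 z 0.0176 1162
tool [560.8 228.6] [109.8  14.7] ang 5.6 z 0.0177 1169
```

View pics/w2.png

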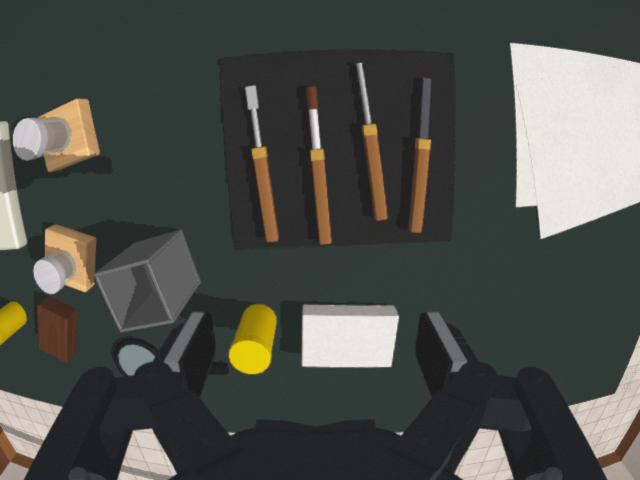

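The wrist view shows four undisturbed tools: spatula (262,165), brush (317,165), needle (370,140) and file (422,155). I'll check the yellow look-alike's position before descending.

```bash
python3 - <<'E'
from h import *
for n in("scene","side"):
    P=np.load(n+"P.npy");I=np.load(n+"I.npy");hsv=cv2.cvtColor(I,cv2.COLOR_BGR2HSV)
    m=(hsv[...,0]>23)&(hsv[...,0]<35)&(hsv[...,1]>150)&(P[...,1]>0)
    q=P[m];print(n,q.min(0),q.max(0))
    m=(I.min(-1)>150)&(abs(P[...,2]-.03)<.008)&(P[...,1]>.1)&(P[...,0]>.6)
    q=P[m];print(cv2.minAreaRect((q[:,:2]*1000).astype(np.float32)))
E
```

```text
scene [ 0.64481134  0.08428509 -0.00307948] [0.7495838  0.17347619 0.09491236]
((744.052734375, 266.12420654296875), (120.7245101928711, 81.84516906738281), 88.29331970214844)
side [0.70131294 0.11970446 0.00739265] [0.73681219 0.14417319 0.09016083]
((742.6511840820312, 263.801513671875), (125.74654388427734, 80.6495590209961), 87.84046173095703)
```

>>> carry_out(plan=[[[-0.7,-2.7,0],[0,0,0],0],[[-0.74,-2.77,0],[0,0,0],0],[[0,0,0],[0,0,-7],0],[[0,0,3.5],[0,0,0],0],[[0,0,3.5],[0,0,0],0],[[0,0,3.5],[0,0,0],0],[[0,0,3.5],[0,0,0],0],[[0,0,0],[0,0,0],0],[[0,0,0],[0,0,0],0]], force=60)

```text
clock: 20.37
eef_pos: [0.5703, 0.1664, 0.1417]
orientation: [-180.0, -0.3, -173.1]
contact_force: [-0.1, -0.7, 0.9]
width: 0.0425
finger_force: 0.0
```

>>> carry_out(plan=[[[0,0,3.5],[0,0,0],0],[[0,0,3.5],[0,0,0],0],[[0,0,3.2],[0,0,0],0],[[0,0,2],[0,0,0],0],[[0,0,1],[0,0,0],0],[[0,0,0.5],[0,0,0],0],[[0,0,0],[0,0,0],0],[[0,0,0],[0,0,0],0.3],[[0,0,0],[0,0,0],0.6],[[0,0,0],[0,0,0],1],[[0,0,0],[0,0,0],1],[[0,0,0],[0,0,0],1],[[0,0,0],[0,0,0],1],[[0,0,0],[0,0,0],1]], force=60)

```text
clock: 21.53
eef_pos: [0.5745, 0.1672, 0.0087]
orientation: [180.0, 0.3, -173.0]
contact_force: [-0.8, -0.2, 6.9]
width: 0.0119
finger_force: 61.2
```

>>> carry_out(plan=[[[0,0,-1],[0,0,0],1],[[0,0,-2],[0,0,0],1],[[0,0,-3.5],[0,0,0],1],[[0,0,-3.5],[0,0,0],1],[[0,0,-3.5],[0,0,0],1],[[0,0,-3.5],[0,0,0],1],[[0,0,-3.5],[0,0,0],1],[[0,0,-3.5],[0,0,0],1],[[0,0,-3.5],[0,0,0],1],[[0,0,-3.5],[0,0,0],1],[[0,0,-2],[0,0,0],1],[[0,0,0],[0,0,-7],1],[[0,0,0],[0,-7,0],1],[[0,0,0],[0,-7,0],1],[[0,0,0],[0,-7,0],1],[[0,0,0],[0,-7,0],1],[[0,0,0],[0,-7,0],1],[[0,0,0],[0,0,0],1],[[0,0,0],[0,0,0],1]])

```text
clock: 23.12
eef_pos: [0.5654, 0.1657, 0.3295]
orientation: [179.9, 33.5, -166.1]
contact_force: [1.5, 0.2, 0.3]
width: 0.0117
finger_force: 60.4
```

>>> carry_out(plan=[[[0,0,0],[0,-7,0],1],[[0,0,0],[0,-7,0],1],[[0,0,0],[0,-7,0],1],[[0,0,0],[0,-7,0],1],[[0,0,0],[0,-7,0],1],[[0,0,0],[0,0,0],1],[[0,0,0],[0,0,0],1]])

```text
clock: 23.7
eef_pos: [0.5816, 0.1686, 0.3428]
orientation: [179.9, 63.6, -166.1]
contact_force: [0.4, 0.3, -0.5]
width: 0.0117
finger_force: 60.4
```

```bash
cat >> h.py <<'E'
from scipy.spatial.transform import Rotation as Ro
C=np.array([.645,.027,0]);EX=np.array([.971,.239,0]);EY=np.array([-.239,.971,0])
def goto(lx,ly,z,grip=.14):
    """shift in tool axes (cm) to bring the tool tip to cup-local lx,ly (m), height z"""
    s=r.read_state();R=Ro.from_euler("xyz",s["orientation"],degrees=True).as_matrix()
    tip=s["eef_pos"]-.005*R[:,2]+grip*R[:,0]
    d=C+lx*EX+ly*EY+[0,0,z]-tip
    st();print("R",R.round(3).tolist(),"\ntip",tip.round(4),"local",((tip-C)@EX).round(4),((tip-C)@EY).round(4),"\nworld d cm",(d*100).round(2),"tool d cm",(R.T@d*100).round(2),"tool axis for world down 1cm",(R.T@[0,0,-1]).round(3))
E
python3 - <<'E'
from h import *
goto(-.022,-.018,.16)
im,P=cloud("scene");cv2.imwrite("pics/c3.png",im[60:360,200:520])
E
```

```text
23.7 [0.5816 0.1686 0.3428] [ 179.92   63.57 -166.12] w 0.0117 ff 60.4 F [ 0.4  0.3 -0.5] q [  6.9 -16.4 -57.  -14.    6.3  -3.1]
R [[-0.432, -0.241, 0.869], [-0.107, 0.97, 0.216], [-0.895, 0.001, -0.445]] 
tip [0.5168 0.1526 0.2197] local -0.0945 0.1526 
world d cm [ 11.11 -14.83  -5.97] tool d cm [  2.12 -17.08   9.11] tool axis for world down 1cm [ 0.895 -0.001  0.445]
```

View pics/c3.png

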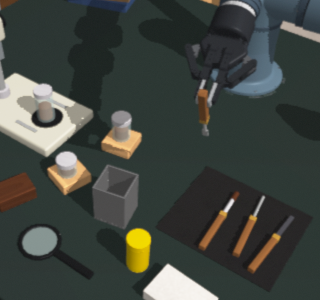

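>>> carry_out(plan=[[[0.27,-2.13,1.14],[0,0,0],1],[[0.27,-2.13,1.14],[0,0,0],1],[[0.27,-2.13,1.14],[0,0,0],1],[[0.27,-2.13,1.14],[0,0,0],1],[[0.27,-2.13,1.14],[0,0,0],1],[[0.27,-2.13,1.14],[0,0,0],1],[[0.27,-2.13,1.14],[0,0,0],1],[[0.27,-2.13,1.14],[0,0,0],1],[[0,0,0],[0,-6,0],1],[[0,0,0],[0,0,0],1],[[0,0,0],[0,0,0],1],[[0,0,0],[0,0,0],1]])

```text
clock: 24.75
eef_pos: [0.6951, 0.0199, 0.2834]
orientation: [179.9, 67.8, -166.1]
contact_force: [-0.5, -0.7, -1.1]
width: 0.0117
finger_force: 60.4
```

```bash
python3 - <<'E'
from h import *
goto(-.022,-.018,.125)
im,P=cloud("side");cv2.imwrite("pics/c4.png",cv2.resize(im[60:300,200:440],None,fx=2,fy=2))
E
```

```text
24.75 [0.6951 0.0199 0.2834] [ 179.88   67.81 -166.13] w 0.0117 ff 60.4 F [-0.5 -0.7 -1.1] q [-15.5   4.1 -56.2 -35.2  27.1 -12. ]
R [[-0.367, -0.242, 0.898], [-0.091, 0.97, 0.224], [-0.926, 0.001, -0.378]] 
tip [0.6393 0.0062 0.1556] local -0.0105 -0.0189 
world d cm [-1.14 -0.19 -3.06] tool d cm [3.27 0.09 0.09] tool axis for world down 1cm [ 0.926 -0.001  0.378]
```

View pics/c4.png

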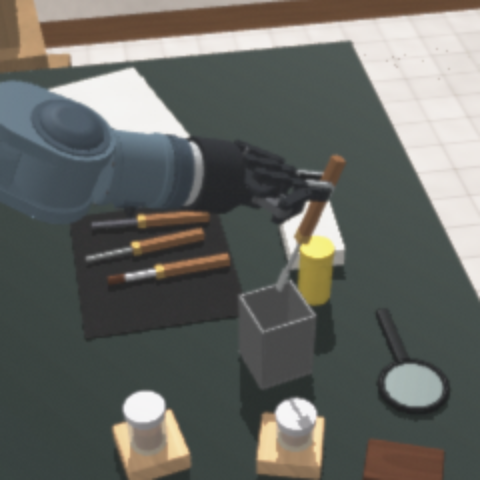

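>>> carry_out(plan=[[[1.6,0.05,0.05],[0,0,0],1],[[1.6,0.05,0.05],[0,0,0],1],[[0,0,0],[0,0,0],1],[[1.39,0,0.57],[0,0,0],1],[[1.39,0,0.57],[0,0,0],1],[[1.39,0,0.57],[0,0,0],1],[[1.39,0,0.57],[0,0,0],1],[[0,0,0],[0,0,0],1],[[0,0,0],[0,0,0],1]])

```text
clock: 25.55
eef_pos: [0.7071, 0.0137, 0.2052]
orientation: [179.1, 66.1, -166.2]
contact_force: [-0.2, 1.0, 0.0]
width: 0.0118
finger_force: 60.4
```

```bash
python3 - <<'E'
from h import *
goto(-.022,-.018,.014)
E
```

```text
25.55 [0.7071 0.0137 0.2052] [ 179.06   66.14 -166.24] w 0.0118 ff 60.4 F [-0.2  1.   0. ] q [-16.1  15.  -58.3 -46.   28.  -13.2]
R [[-0.393, -0.252, 0.884], [-0.096, 0.968, 0.233], [-0.915, 0.007, -0.404]] 
tip [ 0.6477 -0.0009  0.0792] local -0.0041 -0.0278 
world d cm [-1.98  0.52 -6.52] tool d cm [6.69 0.96 1.01] tool axis for world down 1cm [ 0.915 -0.007  0.404]
```

The elbow has reached its limit (q3 ≈ -58°) when pointing straight ahead, so the tool can't go deeper this way. I'll lift out and turn the gripper to point diagonally (yaw about -45°), which moves the wrist further out.

>>> carry_out(plan=[[[-1.8,0,-0.8],[0,0,0],1],[[-2.5,0,-1.1],[0,0,0],1],[[-2.5,0,-1.1],[0,0,0],1],[[-2.5,0,-1.1],[0,0,0],1],[[-1.8,0,-0.8],[0,0,0],1],[[0,0,0],[6.4,0,2.8],1],[[0,0,0],[6.4,0,2.8],1],[[0,0,0],[6.4,0,2.8],1],[[0,0,0],[6.4,0,2.8],1],[[0,0,0],[6.4,0,2.8],1],[[0,0,0],[6.4,0,2.8],1],[[0,0,0],[6.4,0,2.8],1],[[0,0,0],[6.4,0,2.8],1],[[0,0,0],[0,0,0],1],[[0,0,0],[0,0,0],1],[[0,0,0],[0,0,0],1]])

```text
clock: 26.88
eef_pos: [0.7073, 0.0125, 0.328]
orientation: [179.6, 66.1, 138.7]
contact_force: [0.5, -0.7, 0.1]
width: 0.0119
finger_force: 60.4
```

```bash
python3 - <<'E'
from h import *
goto(-.012,.022,.135)
E
```

```text
26.88 [0.7073 0.0125 0.328 ] [179.62  66.08 138.67] w 0.0119 ff 60.4 F [ 0.5 -0.7  0.1] q [ 15.1  10.4 -32.8  -4.8 -49.3  31.2]
R [[-0.305, 0.656, 0.691], [0.268, 0.755, -0.599], [-0.914, 0.003, -0.406]] 
tip [0.6612 0.053  0.2021] local 0.0219 0.0214 
world d cm [-3.31 -0.75 -6.71] tool d cm [ 6.94 -2.76  0.88] tool axis for world down 1cm [ 0.914 -0.003  0.406]
```

>>> carry_out(plan=[[[2.3,-0.92,0.3],[0,0,0],1],[[2.3,-0.92,0.3],[0,0,0],1],[[2.3,-0.92,0.3],[0,0,0],1],[[0,0,0],[0,0,0],1],[[0,0,0],[0,0,0],1],[[1.84,0,0.82],[0,0,0],1],[[1.84,0,0.82],[0,0,0],1],[[1.84,0,0.82],[0,0,0],1],[[0,0,0],[0,0,0],1],[[0,0,0],[0,0,0],1]])

```text
clock: 27.72
eef_pos: [0.675, 0.0045, 0.2009]
orientation: [179.7, 66.1, 138.6]
contact_force: [-0.2, -0.1, -0.4]
width: 0.012
finger_force: 60.4
```

```bash
python3 - <<'E'
from h import *
goto(-.012,.022,.014)
im,P=cloud("scene");cv2.imwrite("pics/c5.png",cv2.resize(im[130:310,220:420],None,fx=2,fy=2))
E
```

```text
27.72 [0.675  0.0045 0.2009] [179.75  66.06 138.64] w 0.012 ff 60.4 F [-0.2 -0.1 -0.4] q [ 15.2  18.8 -46.5 -26.6 -49.5  31.4]
R [[-0.305, 0.658, 0.689], [0.268, 0.753, -0.601], [-0.914, 0.002, -0.406]] 
tip [0.6289 0.045  0.075 ] local -0.0113 0.0213 
world d cm [-0.08  0.05 -6.1 ] tool d cm [ 5.61 -0.03  2.39] tool axis for world down 1cm [ 0.914 -0.002  0.406]
```

View pics/c5.png

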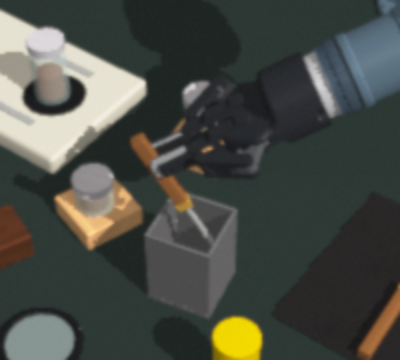

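>>> carry_out(plan=[[[1.4,0,0.6],[0,0,0],1],[[1.4,0,0.6],[0,0,0],1],[[1.4,0,0.6],[0,0,0],1],[[1.1,0,0.5],[0,0,0],1],[[0,0,0],[0,0,0],1],[[0,0,0],[0,0,0],1]])

```text
clock: 28.27
eef_pos: [0.6749, 0.0054, 0.1437]
orientation: [179.6, 66.1, 138.5]
contact_force: [-0.4, -0.4, 0.9]
width: 0.0116
finger_force: 60.4
```

>>> carry_out(plan=[[[0,0,0],[0,0,0],0.6],[[0,0,0],[0,0,0],0.4],[[0,0,0],[0,0,0],0.4],[[0,0,0],[0,0,0],0.4],[[0,0,0],[0,0,0],0.4],[[0,0,-1.5],[0,0,0],0.4],[[0,0,-2.5],[0,0,0],0.4],[[0,0,-2.5],[0,0,0],0.4],[[-2,0,-2],[0,0,0],0.4],[[-3,0,-2],[0,0,0],0.4],[[-3,0,-2],[0,0,0],0.4]])

```text
clock: 29.18
eef_pos: [0.6107, 0.0591, 0.2658]
orientation: [-179.7, 65.9, 139.2]
contact_force: [1.3, -0.2, 0.4]
width: 0.0255
finger_force: 0.0
```

```bash
python3 - <<'E'
from h import *
st()
im,P=cloud("scene");a=cv2.resize(im[130:360,220:520],None,fx=2,fy=2)
im,P=cloud("side");b=cv2.resize(im[140:300,230:440],None,fx=2,fy=2)
cv2.imwrite("pics/c6.png",a)
im,P=wrist();tools(im,P)
im,P=cloud("scene");tools(im,P)
E
```

```text
29.18 [0.6107 0.0591 0.2658] [-179.71   65.92  139.23] w 0.0255 ff 0.0 F [ 1.3 -0.2  0.4] q [ 23.9   8.7 -43.6  -5.7 -55.9  41.1]
tool [562.  230.6] [111.   14.7] ang 5.3 z 0.0194 256
tool [533.6 292. ] [109.7  14.3] ang 9.4 z 0.0197 253
tool [547.7 344.3] [ 14.2 110.5] ang -2.3 z 0.0196 285
```

View pics/c6.png

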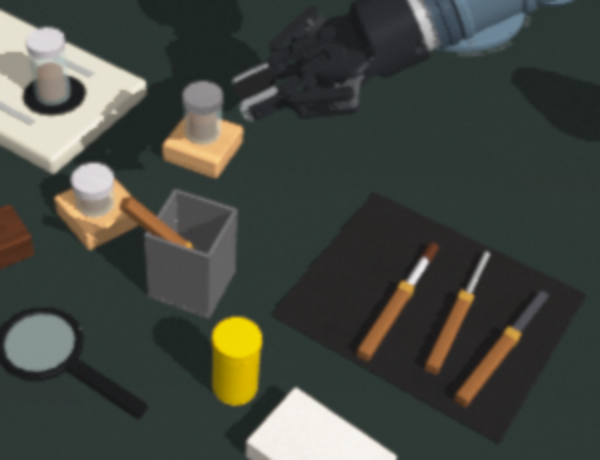

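The spatula stands in the cup, leaning on the rim at about (180,235) in the crop. Next is the brush.

>>> carry_out(plan=[[[-2.7,0,-1.2],[0,0,0],0],[[0,0,0],[0,7,0],0],[[0,0,0],[0,7,0],0],[[0,0,0],[0,7,0],0],[[0,0,0],[0,7,0],0],[[0,0,0],[0,7,0],0],[[0,0,0],[0,7,0],0],[[0,0,0],[0,7,0],0],[[0,0,0],[0,7,0],0],[[0,0,0],[0,7,0],0],[[0,0,0],[0,3,0],0],[[0,0,0],[0,0,-7],0],[[0,0,0],[0,0,-7],0],[[0,0,0],[0,0,-7],0],[[0,0,0],[0,0,-7],0],[[0,0,0],[0,0,-7],0],[[0,0,0],[0,0,-7],0],[[0,0,0],[0,0,-4],0],[[0,0,0],[0,0,0],0],[[0,0,0],[0,0,0],0]])

```text
clock: 31.05
eef_pos: [0.6137, 0.0589, 0.2926]
orientation: [-178.1, 1.6, -175.1]
contact_force: [0.5, -0.1, -0.0]
width: 0.0427
finger_force: 0.0
```

```bash
cat >> h.py <<'E'
def over(mx,my,ang,z=.006,back=.015):
    s=r.read_state();R=Ro.from_euler("xyz",s["orientation"],degrees=True).as_matrix()
    a=np.radians(ang);t=np.array([mx+back*np.cos(a),my+back*np.sin(a),z])
    st();print("tool d cm",(R.T@(t-s["eef_pos"])*100).round(2),"R",R.round(2).tolist(),"want yaw",180+ang)
E
python3 - <<'E'
from h import *
over(.5608,.2286,5.5)
E
```

```text
31.05 [0.6137 0.0589 0.2926] [-178.15    1.65 -175.06] w 0.0427 ff 0.0 F [ 0.5 -0.1 -0. ] q [ 0.5 25.1 18.8 81.9 -1.7 -4.5]
tool d cm [ 3.13 18.29 28.  ] R [[-1.0, -0.09, 0.03], [-0.09, 1.0, -0.03], [-0.03, -0.03, -1.0]] want yaw 185.5
```

>>> carry_out(plan=[[[0,0,0],[-1.85,1.65,0],0],[[0.39,2.9,0],[0,0,0],0],[[0.39,2.9,0],[0,0,0],0],[[0.39,2.9,0],[0,0,0],0],[[0.39,2.9,0],[0,0,0],0],[[0.39,2.9,0],[0,0,0],0],[[0.39,2.9,0],[0,0,-0.5],0],[[0,0,3],[0,0,0],0],[[0,0,3.5],[0,0,0],0],[[0,0,3.5],[0,0,0],0],[[0,0,3],[0,0,0],0],[[0,0,0],[0,0,0],0],[[0,0,0],[0,0,0],0],[[0,0,0],[0,0,0],0]])

```text
clock: 32.22
eef_pos: [0.5766, 0.2305, 0.1661]
orientation: [-180.0, 0.3, -174.5]
contact_force: [0.2, -0.2, 0.8]
width: 0.0425
finger_force: 0.0
```

```bash
python3 - <<'E'
from h import *
over(.5608,.2286,5.5)
im,P=wrist();tools(im,P)
E
```

```text
32.22 [0.5766 0.2305 0.1661] [-180.      0.27 -174.5 ] w 0.0425 ff 0.0 F [ 0.2 -0.2  0.8] q [16.  28.1  4.9 66.6 -0.1 10.5]
tool d cm [ 0.17 -0.04 16.01] R [[-1.0, -0.1, 0.0], [-0.1, 1.0, 0.0], [-0.0, -0.0, -1.0]] want yaw 185.5
tool [448.6 218.9] [24.8  9.5] ang 3.7 z 0.0161 361
tool [532.  289.5] [110.5  15.1] ang 8.9 z 0.0175 2287
tool [560.8 228.6] [108.8  14. ] ang 5.6 z 0.0175 2177
tool [545.6 341.8] [ 15.  109.1] ang -2.3 z 0.0175 1994
```

>>> carry_out(plan=[[[0,0,3.5],[0,0,0],0],[[0,0,3.5],[0,0,0],0],[[0,0,3.5],[0,0,0],0],[[0,0,3],[0,0,0],0],[[0,0,2],[0,0,0],0],[[0,0,0.6],[0,0,0],0],[[0,0,0],[0,0,0],0],[[0,0,0],[0,0,0],0.3],[[0,0,0],[0,0,0],0.6],[[0,0,0],[0,0,0],1],[[0,0,0],[0,0,0],1],[[0,0,0],[0,0,0],1],[[0,0,0],[0,0,0],1],[[0,0,0],[0,0,0],1]])

```text
clock: 33.43
eef_pos: [0.579, 0.2311, 0.0067]
orientation: [180.0, 0.5, -174.5]
contact_force: [-0.0, -0.5, 6.8]
width: 0.0122
finger_force: 61.7
```

>>> carry_out(plan=[[[0,0,-1],[0,0,0],1],[[0,0,-2.5],[0,0,0],1],[[0,0,-3.5],[0,0,0],1],[[0,0,-3.5],[0,0,0],1],[[0,0,-3.5],[0,0,6.6],1],[[0,0,-3.5],[0,0,6.6],1],[[0,0,-3.5],[0,0,6.6],1],[[0,0,-3.5],[0,0,6.6],1],[[0,0,-3.5],[0,0,6.6],1],[[0,0,-3.5],[0,0,6.6],1],[[0,0,0],[0,0,6.6],1],[[0,0,0],[0,-7,0],1],[[0,0,0],[0,-7,0],1],[[0,0,0],[0,-7,0],1],[[0,0,0],[0,-7,0],1],[[0,0,0],[0,-7,0],1],[[0,0,0],[0,-7,0],1],[[0,0,0],[0,0,0],1],[[0,0,0],[0,0,0],1]])

```text
clock: 35.02
eef_pos: [0.5733, 0.2309, 0.3178]
orientation: [-179.9, 42.0, 139.5]
contact_force: [0.2, 0.3, 0.9]
width: 0.0119
finger_force: 60.8
```

```bash
python3 - <<'E'
from h import *
goto(-.012,.022,.21)
E
```

```text
35.02 [0.5733 0.2309 0.3178] [-179.93   41.99  139.54] w 0.0119 ff 60.8 F [0.2 0.3 0.9] q [ 34.8  15.5  -3.5  58.2 -40.3  70.6]
R [[-0.566, 0.65, 0.508], [0.482, 0.76, -0.435], [-0.669, -0.001, -0.743]] 
tip [0.4916 0.3006 0.2279] local -0.0836 0.3023 
world d cm [ 13.65 -25.51  -1.79] tool d cm [-18.83 -10.53  19.36] tool axis for world down 1cm [0.669 0.001 0.743]
```

```bash
cat >> h.py <<'E'
def stand(names=("scene","side")):
    for n in names:
        im,P=cloud(n);hsv=cv2.cvtColor(im,cv2.COLOR_BGR2HSV)
        m=((hsv[...,0]>5)&(hsv[...,0]<22)&(hsv[...,1]>90)&(hsv[...,2]>60)&(np.linalg.norm(P[...,:2]-C[:2],axis=-1)<.13)&(P[...,2]>.06)&(P[...,2]<.21)).astype(np.uint8)
        k,l,s,c=cv2.connectedComponentsWithStats(m)
        for i in range(1,k):
            if s[i,4]<25:continue
            q=P[l==i]-C;L=np.c_[q@EX,q@EY,q[:,2]]
            z0,z1=np.percentile(L[:,2],[10,90]);b=np.median(L[L[:,2]<=z0],0);t=np.median(L[L[:,2]>=z1],0)
            print(n,s[i].tolist(),"low",(b*1000).round(),"high",(t*1000).round())
E
python3 - <<'E'
from h import *
stand()
E
```

```text
scene [280, 229, 37, 25, 282] low [13. -3. 84.] high [ 43. -46. 155.]
side [339, 204, 28, 18, 147] low [ 10. -10.  86.] high [ 39. -49. 155.]
```

>>> carry_out(plan=[[[-2.4,-1.3,1.4],[0,0,0],1],[[-2.4,-1.3,1.4],[0,0,0],1],[[-2.4,-1.3,1.4],[0,0,0],1],[[-2.4,-1.3,1.4],[0,0,0],1],[[-2.4,-1.3,1.4],[0,0,0],1],[[-2.4,-1.3,1.4],[0,0,0],1],[[-2.4,-1.3,1.4],[0,0,0],1],[[-2.4,-1.3,1.4],[0,0,0],1],[[0,0,0],[0,-7,0],1],[[0,0,0],[0,-7,0],1],[[0,0,0],[0,-7,0],1],[[0,0,0],[0,-4,0],1],[[0,0,0],[0,0,0],1],[[0,0,0],[0,0,0],1]])

```text
clock: 36.28
eef_pos: [0.674, 0.0089, 0.363]
orientation: [-180.0, 64.7, 139.4]
contact_force: [-0.4, -0.4, 0.3]
width: 0.0121
finger_force: 60.9
```

```bash
python3 - <<'E'
from h import *
goto(-.018,.024,.13)
E
```

```text
36.28 [0.674  0.0089 0.363 ] [-179.97   64.69  139.42] w 0.0121 ff 60.9 F [-0.4 -0.4  0.3] q [ 15.3   4.4 -32.3   3.4 -48.5  32.3]
R [[-0.325, 0.651, 0.686], [0.278, 0.759, -0.588], [-0.904, -0.0, -0.427]] 
tip [0.6251 0.0507 0.2385] local -0.0137 0.0278 
world d cm [ -0.33  -0.47 -10.85] tool d cm [ 9.79 -0.57  4.69] tool axis for world down 1cm [0.904 0.    0.427]
```

>>> carry_out(plan=[[[1.96,-0.12,0.94],[0,0,0],1],[[1.96,-0.12,0.94],[0,0,0],1],[[1.96,-0.12,0.94],[0,0,0],1],[[1.96,-0.12,0.94],[0,0,0],1],[[1.96,-0.1,0.94],[0,0,0],1],[[0,0,0],[0,0,0],1],[[1.5,0,0.71],[0,0,0],1],[[1.5,0,0.71],[0,0,0],1],[[1.5,0,0.71],[0,0,0],1],[[1.5,0,0.71],[0,0,0],1],[[0,0,0],[0,0,0],1],[[0,0,0],[0,0,0],1]])

```text
clock: 37.28
eef_pos: [0.6735, 0.0047, 0.1904]
orientation: [179.6, 64.9, 139.0]
contact_force: [-0.1, -0.1, 0.2]
width: 0.0121
finger_force: 60.9
```

```bash
python3 - <<'E'
from h import *
goto(-.018,.024,.014)
E
```

```text
37.28 [0.6735 0.0047 0.1904] [179.62  64.91 139.04] w 0.0121 ff 60.9 F [-0.1 -0.1  0.2] q [ 14.9  19.  -46.8 -26.3 -48.2  31.8]
R [[-0.32, 0.651, 0.688], [0.278, 0.759, -0.589], [-0.906, 0.003, -0.424]] 
tip [0.6252 0.0466 0.0658] local -0.0145 0.0237 
world d cm [-0.34 -0.06 -5.18] tool d cm [ 4.78 -0.28  1.99] tool axis for world down 1cm [ 0.906 -0.003  0.424]
```

>>> carry_out(plan=[[[1.2,-0.1,0.5],[0,0,0],1],[[1.2,-0.1,0.5],[0,0,0],1],[[1.2,0,0.5],[0,0,0],1],[[1,0,0.4],[0,0,0],1],[[0,0,0],[0,0,0],1],[[0,0,0],[0,0,0],1],[[0,0,0],[0,0,0],0.6],[[0,0,0],[0,0,0],0.4],[[0,0,0],[0,0,0],0.4],[[0,0,0],[0,0,0],0.4],[[0,0,0],[0,0,0],0.4],[[0,0,-1.5],[0,0,0],0.4],[[0,0,-2.5],[0,0,0],0.4],[[0,0,-2.5],[0,0,0],0.4],[[-2,0,-2],[0,0,0],0.4],[[-3,0,-2],[0,0,0],0.4],[[-3,0,-2],[0,0,0],0.4],[[-2.7,0,-1.2],[0,0,0],0]])

```text
clock: 38.78
eef_pos: [0.6078, 0.0566, 0.2965]
orientation: [179.7, 64.9, 139.3]
contact_force: [0.4, 0.7, 0.6]
width: 0.0363
finger_force: 0.0
```

```bash
python3 - <<'E'
from h import *
st();stand()
im,P=cloud("scene");tools(im,P);cv2.imwrite("pics/c7.png",cv2.resize(im[130:360,220:520],None,fx=2,fy=2))
E
```

```text
38.78 [0.6078 0.0566 0.2965] [179.72  64.9  139.27] w 0.0363 ff 0.0 F [0.4 0.7 0.6] q [ 23.4   5.  -41.3   0.4 -54.3  40.9]
scene [282, 221, 40, 33, 574] low [ 2.  4. 78.] high [ 30. -33. 164.]
side [333, 198, 33, 26, 354] low [-7. -5. 85.] high [ 25. -37. 164.]
tool [532.9 291.5] [111.2  14.4] ang 9.2 z 0.0199 249
tool [546.6 344.4] [ 14.5 111.4] ang -2.3 z 0.0197 286
```

View pics/c7.png

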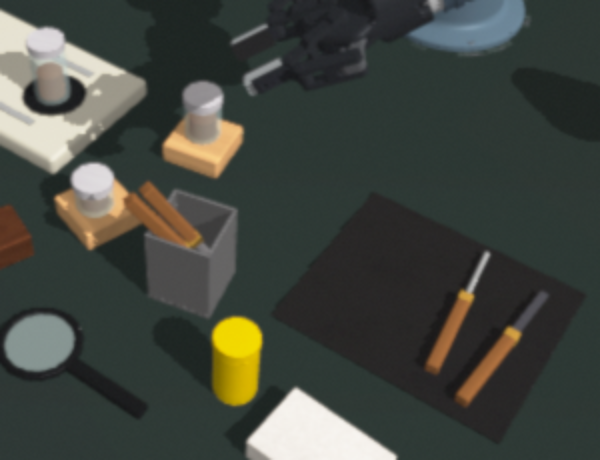

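Both tools lean side by side on the far rim (about (165,215) in the crop), with plenty of cup left free. Next is the needle.

>>> carry_out(plan=[[[0,0,0],[0,7,0],0],[[0,0,0],[0,7,0],0],[[0,0,0],[0,7,0],0],[[0,0,0],[0,7,0],0],[[0,0,0],[0,7,0],0],[[0,0,0],[0,7,0],0],[[0,0,0],[0,7,0],0],[[0,0,0],[0,7,0],0],[[0,0,0],[0,7,0],0],[[0,0,0],[0,2,0],0],[[0,0,0],[0,0,-7],0],[[0,0,0],[0,0,-7],0],[[0,0,0],[0,0,-7],0],[[0,0,0],[0,0,-7],0],[[0,0,0],[0,0,-7],0],[[0,0,0],[0,0,-7],0],[[0,0,0],[0,0,-7],0],[[0,0,0],[0,0,0],0],[[0,0,0],[0,0,0],0]])

```text
clock: 40.52
eef_pos: [0.6097, 0.056, 0.2917]
orientation: [-178.4, 1.3, -171.6]
contact_force: [0.2, 0.5, 0.0]
width: 0.0426
finger_force: 0.0
```

```bash
python3 - <<'E'
from h import *
over(.532,.2895,9,z=.15)
E
```

```text
40.52 [0.6097 0.056  0.2917] [-178.39    1.33 -171.6 ] w 0.0426 ff 0.0 F [0.2 0.5 0. ] q [ 0.  24.7 18.1 81.9 -1.4 -8.4]
tool d cm [ 3.11 24.64 13.42] R [[-0.99, -0.15, 0.03], [-0.15, 0.99, -0.02], [-0.02, -0.03, -1.0]] want yaw 189
```

>>> carry_out(plan=[[[0,0,0],[-1.6,1.3,-0.6],0],[[0.35,3.03,0],[0,0,0],0],[[0.35,3.03,0],[0,0,0],0],[[0.35,3.03,0],[0,0,0],0],[[0.35,3.03,0],[0,0,0],0],[[0.35,3.03,0],[0,0,0],0],[[0.35,3.03,0],[0,0,0],0],[[0.35,3.03,0],[0,0,0],0],[[0.35,3.03,0],[0,0,0],0],[[0,0,3.5],[0,0,0],0],[[0,0,3.5],[0,0,0],0],[[0,0,3.5],[0,0,0],0],[[0,0,2.5],[0,0,0],0],[[0,0,0],[0,0,0],0],[[0,0,0],[0,0,0],0]])

```text
clock: 41.77
eef_pos: [0.5426, 0.2903, 0.1615]
orientation: [-179.9, -0.1, -170.9]
contact_force: [-0.3, 0.1, -0.4]
width: 0.0425
finger_force: 0.0
```

```bash
python3 - <<'E'
from h import *
im,P=wrist();tools(im,P)
over(.532,.2895,9)
E
```

```text
tool [531.5 289.5] [109.7  14.7] ang 9.0 z 0.0175 2357
tool [545.7 342. ] [ 15.  109.7] ang -2.2 z 0.0176 2119
41.82 [0.5443 0.2909 0.1637] [-1.7996e+02  1.5000e-01 -1.7091e+02] w 0.0426 ff 0.0 F [-0.3 -0.   0.7] q [22.3 27.8  4.1 66.2 -0.1 13.2]
tool d cm [-0.22  0.06 15.77] R [[-0.99, -0.16, 0.0], [-0.16, 0.99, -0.0], [-0.0, -0.0, -1.0]] want yaw 189
```

>>> carry_out(plan=[[[-0.2,0.05,3.5],[0,0,0],0],[[0,0,3.5],[0,0,0],0],[[0,0,3.5],[0,0,0],0],[[0,0,3],[0,0,0],0],[[0,0,1.7],[0,0,0],0],[[0,0,0.6],[0,0,0],0],[[0,0,0],[0,0,0],0],[[0,0,0],[0,0,0],0.3],[[0,0,0],[0,0,0],0.6],[[0,0,0],[0,0,0],1],[[0,0,0],[0,0,0],1],[[0,0,0],[0,0,0],1],[[0,0,0],[0,0,0],1],[[0,0,0],[0,0,0],1]])

```text
clock: 42.98
eef_pos: [0.5491, 0.2928, 0.0082]
orientation: [180.0, 0.5, -170.8]
contact_force: [0.1, -0.3, 6.5]
width: 0.0117
finger_force: 61.7
```

>>> carry_out(plan=[[[0,0,-1],[0,0,0],1],[[0,0,-2.5],[0,0,0],1],[[0,0,-3.5],[0,0,0],1],[[0,0,-3.5],[0,0,0],1],[[0,0,-3.5],[0,0,7],1],[[0,0,-3.5],[0,0,7],1],[[0,0,-3.5],[0,0,7],1],[[0,0,-3.5],[0,0,7],1],[[0,0,-3.5],[0,0,7],1],[[0,0,-3.5],[0,0,7],1],[[0,0,0],[0,0,7],1],[[0,0,0],[0,-7,0],1],[[0,0,0],[0,-7,0],1],[[0,0,0],[0,-7,0],1],[[0,0,0],[0,-7,0],1],[[0,0,0],[0,-7,0],1],[[0,0,0],[0,-7,0],1],[[0,0,0],[0,0,0],1],[[0,0,0],[0,0,0],1]])

```text
clock: 44.57
eef_pos: [0.5439, 0.2924, 0.3196]
orientation: [-179.9, 42.0, 140.4]
contact_force: [0.2, -0.8, -0.6]
width: 0.0116
finger_force: 60.9
```

```bash
python3 - <<'E'
from h import *
goto(0,.024,.21)
E
```

```text
44.57 [0.5439 0.2924 0.3196] [-179.95   42.01  140.35] w 0.0116 ff 60.9 F [ 0.2 -0.8 -0.6] q [ 41.6  19.1   2.   65.2 -41.4  78.3]
R [[-0.572, 0.639, 0.515], [0.474, 0.77, -0.428], [-0.669, -0.001, -0.743]] 
tip [0.4613 0.3609 0.2296] local -0.0986 0.3681 
world d cm [ 17.8  -31.06  -1.96] tool d cm [-23.6  -12.53  23.9 ] tool axis for world down 1cm [0.669 0.001 0.743]
```

>>> carry_out(plan=[[[-2.5,-1.35,1.6],[0,0,0],1],[[-2.5,-1.35,1.6],[0,0,0],1],[[-2.5,-1.35,1.6],[0,0,0],1],[[-2.5,-1.35,1.6],[0,0,0],1],[[-2.5,-1.35,1.6],[0,0,0],1],[[-2.5,-1.35,1.6],[0,0,0],1],[[-2.5,-1.35,1.6],[0,0,0],1],[[-2.5,-1.35,1.6],[0,0,0],1],[[-2.5,-1.35,1.6],[0,0,0],1],[[0,0,0],[0,-7,0],1],[[0,0,0],[0,-7,0],1],[[0,0,0],[0,-7,0],1],[[0,0,0],[0,-6,0],1],[[0,0,0],[0,0,0],1],[[0,0,0],[0,0,0],1]])

```text
clock: 45.82
eef_pos: [0.6714, 0.0288, 0.3615]
orientation: [-179.6, 65.6, 140.7]
contact_force: [0.3, 0.5, -0.2]
width: 0.012
finger_force: 60.9
```

```bash
python3 - <<'E'
from h import *
goto(.003,.026,.13)
E
```

```text
45.82 [0.6714 0.0288 0.3615] [-179.6    65.56  140.65] w 0.012 ff 60.9 F [ 0.3  0.5 -0.2] q [ 17.5   4.9 -32.8   2.4 -50.   32.6]
R [[-0.32, 0.639, 0.7], [0.262, 0.769, -0.583], [-0.91, -0.003, -0.414]] 
tip [0.6231 0.0685 0.2361] local -0.0114 0.0455 
world d cm [  1.86  -1.55 -10.61] tool d cm [8.66 0.03 6.59] tool axis for world down 1cm [0.91  0.003 0.414]
```

>>> carry_out(plan=[[[0,0,0],[0,-4,0],1],[[1.8,0,1],[0,0,0],1],[[1.8,0,1],[0,0,0],1],[[1.8,0,1],[0,0,0],1],[[1.8,0,1],[0,0,0],1],[[1.8,0,1],[0,0,0],1],[[0,0,0],[0,0,0],1],[[0,0,0],[0,0,0],1],[[0,0,0],[0,0,0],1]])

```text
clock: 46.57
eef_pos: [0.6873, 0.0201, 0.2652]
orientation: [179.2, 70.0, 139.5]
contact_force: [0.0, 0.6, -0.4]
width: 0.0122
finger_force: 60.9
```

```bash
python3 - <<'E'
from h import *
goto(.003,.026,.014)
im,P=cloud("scene");cv2.imwrite("pics/c8.png",cv2.resize(im[150:310,240:400],None,fx=3,fy=3))
E
```

```text
46.57 [0.6873 0.0201 0.2652] [179.2   69.95 139.52] w 0.0122 ff 60.9 F [ 0.   0.6 -0.4] q [ 16.8  15.  -44.3 -25.9 -51.6  27.7]
R [[-0.261, 0.639, 0.724], [0.223, 0.769, -0.599], [-0.939, 0.005, -0.343]] 
tip [0.6472 0.0542 0.1354] local 0.0087 0.0259 
world d cm [ -0.55  -0.13 -12.14] tool d cm [11.52 -0.51  3.84] tool axis for world down 1cm [ 0.939 -0.005  0.343]
```

View pics/c8.png

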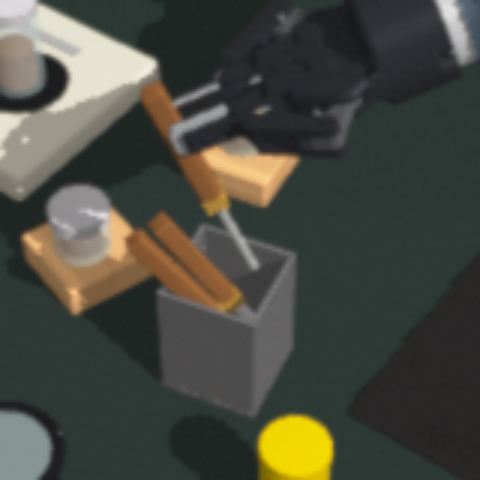

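>>> carry_out(plan=[[[1.65,-0.1,0.55],[0,0,0],1],[[1.65,-0.1,0.55],[0,0,0],1],[[1.65,-0.1,0.55],[0,0,0],1],[[1.65,-0.1,0.55],[0,0,0],1],[[1.65,-0.1,0.55],[0,0,0],1],[[1.65,0,0.55],[0,0,0],1],[[0,0,0],[0,0,0],1],[[0,0,0],[0,0,0],1]])

```text
clock: 47.28
eef_pos: [0.6801, 0.0185, 0.1583]
orientation: [179.7, 69.9, 140.1]
contact_force: [0.1, -0.5, 0.0]
width: 0.012
finger_force: 60.9
```

```bash
python3 - <<'E'
from h import *
goto(.003,.026,.014)
E
```

```text
47.28 [0.6801 0.0185 0.1583] [179.75  69.86 140.08] w 0.012 ff 60.9 F [ 0.1 -0.5  0. ] q [ 16.9  27.4 -50.6 -44.3 -51.6  27.6]
R [[-0.264, 0.638, 0.723], [0.221, 0.77, -0.599], [-0.939, 0.002, -0.344]] 
tip [0.6395 0.0524 0.0286] local 0.0007 0.026 
world d cm [ 0.22  0.06 -1.46] tool d cm [1.32 0.18 0.63] tool axis for world down 1cm [ 0.939 -0.002  0.344]
```

>>> carry_out(plan=[[[0.7,0.1,0.3],[0,0,0],1],[[0.6,0.05,0.3],[0,0,0],1],[[0,0,0],[0,0,0],1],[[0,0,0],[0,0,0],0.6],[[0,0,0],[0,0,0],0.4],[[0,0,0],[0,0,0],0.4],[[0,0,0],[0,0,0],0.4],[[0,0,0],[0,0,0],0.4],[[0,0,-1.5],[0,0,0],0.4],[[0,0,-2.5],[0,0,0],0.4],[[0,0,-2.5],[0,0,0],0.4],[[-2,0,-2],[0,0,0],0.4],[[-3,0,-2],[0,0,0],0.4],[[-3,0,-2],[0,0,0],0.4],[[-2.7,0,-1.2],[0,0,0],0],[[0,0,0],[0,0,0],0]])

```text
clock: 48.62
eef_pos: [0.6127, 0.0787, 0.2996]
orientation: [177.8, 70.2, 138.3]
contact_force: [1.7, 0.1, 1.6]
width: 0.0427
finger_force: 0.0
```

```bash
python3 - <<'E'
from h import *
st();stand()
im,P=cloud("scene");tools(im,P);cv2.imwrite("pics/c9.png",cv2.resize(im[130:360,220:520],None,fx=2,fy=2))
E
```

```text
48.62 [0.6127 0.0787 0.2996] [177.82  70.19 138.28] w 0.0427 ff 0.0 F [1.7 0.1 1.6] q [ 26.6   7.7 -44.2 -10.4 -59.3  38. ]
scene [280, 221, 40, 34, 584] low [ 2.  2. 91.] high [ 44. -19. 170.]
side [334, 191, 34, 33, 406] low [-1. -1. 88.] high [ 38. -25. 169.]
tool [547.4 344.5] [ 14.4 113.1] ang -1.7 z 0.0198 279
```

View pics/c9.png

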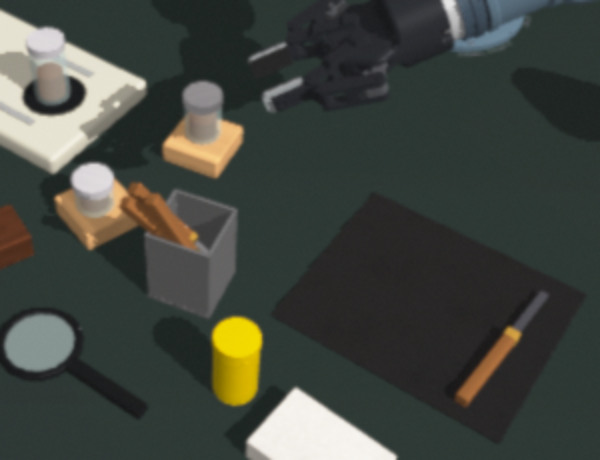

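All three tools are in the cup. The last one is the file.

>>> carry_out(plan=[[[0,0,0],[0,7,0],0],[[0,0,0],[0,7,0],0],[[0,0,0],[0,7,0],0],[[0,0,0],[0,7,0],0],[[0,0,0],[0,7,0],0],[[0,0,0],[0,7,0],0],[[0,0,0],[0,7,0],0],[[0,0,0],[0,7,0],0],[[0,0,0],[0,7,0],0],[[0,0,0],[0,6,0],0],[[0,0,0],[0,0,-7],0],[[0,0,0],[0,0,-7],0],[[0,0,0],[0,0,-7],0],[[0,0,0],[0,0,-7],0],[[0,0,0],[0,0,-7],0],[[0,0,0],[0,0,-5],0],[[0,0,0],[0,0,0],0],[[0,0,0],[0,0,0],0]])

```text
clock: 50.27
eef_pos: [0.6133, 0.0776, 0.2872]
orientation: [-176.3, 4.2, -179.4]
contact_force: [0.4, 0.3, -0.1]
width: 0.0424
finger_force: 0.0
```

```bash
python3 - <<'E'
from h import *
over(.5457,.342,-2.2,z=.15)
E
```

```text
50.27 [0.6133 0.0776 0.2872] [-176.34    4.16 -179.44] w 0.0424 ff 0.0 F [ 0.4  0.3 -0.1] q [ 3.3 23.1 14.8 77.7 -3.9  2.7]
tool d cm [ 5.99 27.23 11.6 ] R [[-1.0, -0.01, 0.07], [-0.01, 1.0, -0.06], [-0.07, -0.06, -1.0]] want yaw 177.8
```

>>> carry_out(plan=[[[0,0,0],[-3.66,4.16,2.7],0],[[0.78,3.27,0],[0,0,0],0],[[0.78,3.27,0],[0,0,0],0],[[0.78,3.27,0],[0,0,0],0],[[0.78,3.27,0],[0,0,0],0],[[0.78,3.27,0],[0,0,0],0],[[0.78,3.27,0],[0,0,0],0],[[0.78,3.27,0],[0,0,0],0],[[0.78,3.27,0],[0,0,0],0],[[0,0,3.5],[0,0,0],0],[[0,0,3.5],[0,0,0],0],[[0,0,3.5],[0,0,0],0],[[0,0,2],[0,0,0],0],[[0,0,0],[0,0,0],0],[[0,0,0],[0,0,0],0],[[0,0,0],[0,0,0],0]])

```text
clock: 51.6
eef_pos: [0.5625, 0.3421, 0.1662]
orientation: [179.8, 0.4, 177.8]
contact_force: [0.1, 0.8, 0.4]
width: 0.0427
finger_force: 0.0
```

```bash
python3 - <<'E'
from h import *
im,P=wrist();tools(im,P)
over(.5457,.342,-2.2)
E
```

```text
tool [546.  342.1] [ 13.5 108.7] ang -2.4 z 0.0175 2157
51.65 [0.5631 0.3424 0.167 ] [179.79   0.48 177.84] w 0.0425 ff 0.0 F [ 0.1 -0.1  0.8] q [25.8 32.4 12.2 69.3 -0.  28. ]
tool d cm [ 0.38 -0.17 16.1 ] R [[-1.0, 0.04, 0.01], [0.04, 1.0, 0.0], [-0.01, 0.0, -1.0]] want yaw 177.8
```

>>> carry_out(plan=[[[0.4,-0.1,3.5],[0,0,0],0],[[0,0,3.5],[0,0,0],0],[[0,0,3.5],[0,0,0],0],[[0,0,3],[0,0,0],0],[[0,0,2],[0,0,0],0],[[0,0,0.6],[0,0,0],0],[[0,0,0],[0,0,0],0],[[0,0,0],[0,0,0],0.3],[[0,0,0],[0,0,0],0.6],[[0,0,0],[0,0,0],1],[[0,0,0],[0,0,0],1],[[0,0,0],[0,0,0],1],[[0,0,0],[0,0,0],1],[[0,0,0],[0,0,0],1]])

```text
clock: 52.82
eef_pos: [0.561, 0.3425, 0.007]
orientation: [179.7, 0.6, 177.9]
contact_force: [0.7, 0.5, 6.4]
width: 0.012
finger_force: 62.1
```

>>> carry_out(plan=[[[0,0,-1],[0,0,0],1],[[0,0,-2.5],[0,0,0],1],[[0,0,-3.5],[0,0,0],1],[[0,0,-3.5],[0,0,0],1],[[0,0,-3.5],[0,0,6],1],[[0,0,-3.5],[0,0,6],1],[[0,0,-3.5],[0,0,6],1],[[0,0,-3.5],[0,0,6],1],[[0,0,-3.5],[0,0,6],1],[[0,0,-3.5],[0,0,6],1],[[0,0,0],[0,0,2],1],[[0,0,0],[0,-7,0],1],[[0,0,0],[0,-7,0],1],[[0,0,0],[0,-7,0],1],[[0,0,0],[0,-7,0],1],[[0,0,0],[0,-7,0],1],[[0,0,0],[0,-7,0],1],[[0,0,0],[0,0,0],1],[[0,0,0],[0,0,0],1]])

```text
clock: 54.4
eef_pos: [0.5553, 0.3414, 0.3182]
orientation: [179.8, 42.0, 139.9]
contact_force: [0.1, 0.2, -0.2]
width: 0.012
finger_force: 61.2
```

```bash
python3 - <<'E'
from h import *
goto(-.015,.024,.21)
E
```

```text
54.4 [0.5553 0.3414 0.3182] [179.84  42.02 139.93] w 0.012 ff 61.2 F [ 0.1  0.2 -0.2] q [ 44.3  25.2  11.   70.5 -41.8  82.3]
R [[-0.569, 0.642, 0.514], [0.478, 0.766, -0.429], [-0.669, 0.002, -0.743]] 
tip [0.4731 0.4105 0.2282] local -0.0753 0.4134 
world d cm [ 15.16 -36.37  -1.82] tool d cm [-24.8  -18.15  24.74] tool axis for world down 1cm [ 0.669 -0.002  0.743]
```

>>> carry_out(plan=[[[-2.45,-1.85,1.5],[0,0,0],1],[[-2.45,-1.85,1.5],[0,0,0],1],[[-2.45,-1.85,1.5],[0,0,0],1],[[-2.45,-1.85,1.5],[0,0,0],1],[[-2.45,-1.85,1.5],[0,0,0],1],[[-2.45,-1.85,1.5],[0,0,0],1],[[-2.45,-1.85,1.5],[0,0,0],1],[[-2.45,-1.85,1.5],[0,0,0],1],[[-2.45,-1.85,1.5],[0,0,0],1],[[-2.45,-1.85,1.5],[0,0,0],1],[[0,0,0],[0,-7,0],1],[[0,0,0],[0,-7,0],1],[[0,0,0],[0,-7,0],1],[[0,0,0],[0,-7,0],1],[[0,0,0],[0,-4,0],1],[[0,0,0],[0,0,0],1],[[0,0,0],[0,0,0],1],[[0,0,0],[0,0,0],1]])

```text
clock: 55.9
eef_pos: [0.6578, 0.017, 0.3727]
orientation: [179.1, 69.9, 139.2]
contact_force: [0.8, 1.3, -0.2]
width: 0.0121
finger_force: 61.3
```

```bash
python3 - <<'E'
from h import *
goto(-.019,.024,.13)
E
```

```text
55.9 [0.6578 0.017  0.3727] [179.12  69.87 139.21] w 0.0121 ff 61.3 F [ 0.8  1.3 -0.2] q [ 17.6   2.9 -38.6  -7.2 -52.3  28.6]
R [[-0.261, 0.642, 0.721], [0.225, 0.766, -0.602], [-0.939, 0.005, -0.344]] 
tip [0.6178 0.0515 0.243 ] local -0.0206 0.0303 
world d cm [  0.31  -0.57 -11.3 ] tool d cm [10.4  -0.3   4.45] tool axis for world down 1cm [ 0.939 -0.005  0.344]
```

>>> carry_out(plan=[[[2.1,-0.15,0.78],[0,0,0],1],[[2.1,-0.15,0.78],[0,0,0],1],[[2.1,-0.15,0.78],[0,0,0],1],[[2.1,-0.15,0.78],[0,0,0],1],[[2.1,-0.15,0.78],[0,0,0],1],[[0,0,0],[0,0,0],1],[[0,0,0],[0,0,0],1],[[0,0,0],[0,0,0],1]])

```text
clock: 56.57
eef_pos: [0.6547, 0.0121, 0.2616]
orientation: [178.8, 70.0, 138.9]
contact_force: [-0.0, 0.1, 0.4]
width: 0.0122
finger_force: 61.3
```

```bash
python3 - <<'E'
from h import *
goto(-.024,.024,.014);stand(("scene",))
im,P=cloud("scene");cv2.imwrite("pics/c10.png",cv2.resize(im[150:310,240:400],None,fx=3,fy=3))
E
```

```text
56.57 [0.6547 0.0121 0.2616] [178.76  70.02 138.89] w 0.0122 ff 61.3 F [-0.   0.1  0.4] q [ 17.1  12.4 -48.9 -27.7 -52.   28.1]
R [[-0.257, 0.642, 0.722], [0.225, 0.767, -0.602], [-0.94, 0.007, -0.342]] 
tip [0.615  0.0466 0.1317] local -0.0244 0.0262 
world d cm [  0.09  -0.2  -11.77] tool d cm [10.99 -0.18  4.21] tool axis for world down 1cm [ 0.94  -0.007  0.342]
scene [315, 203, 9, 8, 40] low [ -6.  12. 196.] high [ -1.  10. 209.]
scene [280, 221, 39, 34, 582] low [ 3.  2. 92.] high [ 45. -17. 171.]
```

View pics/c10.png

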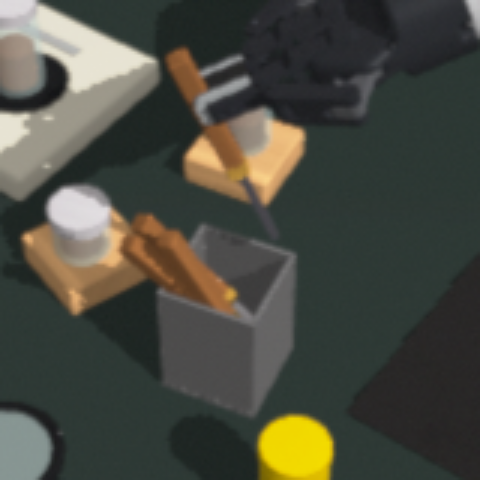

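>>> carry_out(plan=[[[1.5,0,0.55],[0,0,0],1],[[1.5,0,0.55],[0,0,0],1],[[1.5,0,0.55],[0,0,0],1],[[1.5,0,0.55],[0,0,0],1],[[1.5,0,0.55],[0,0,0],1],[[1.5,0,0.55],[0,0,0],1],[[0,0,0],[0,0,0],1],[[0,0,0],[0,0,0],1]])

```text
clock: 57.33
eef_pos: [0.6534, 0.0123, 0.1632]
orientation: [179.3, 69.9, 139.4]
contact_force: [0.2, -0.4, -0.4]
width: 0.0122
finger_force: 61.3
```

```bash
python3 - <<'E'
from h import *
goto(-.024,.024,.014);stand(("scene",))
E
```

```text
57.33 [0.6534 0.0123 0.1632] [179.31  69.93 139.44] w 0.0122 ff 61.3 F [ 0.2 -0.4 -0.4] q [ 17.2  25.1 -54.2 -45.5 -52.   28.1]
R [[-0.261, 0.642, 0.721], [0.223, 0.767, -0.602], [-0.939, 0.004, -0.343]] 
tip [0.6133 0.0466 0.0334] local -0.0261 0.0266 
world d cm [ 0.27 -0.2  -1.94] tool d cm [1.71 0.01 0.98] tool axis for world down 1cm [ 0.939 -0.004  0.343]
scene [298, 205, 13, 18, 113] low [ 13. -14. 174.] high [ 13. -20. 204.]
scene [280, 221, 40, 34, 589] low [ 1.  3. 91.] high [ 45. -17. 171.]
scene [309, 227, 16, 17, 141] low [-31.   5.  97.] high [  8.   0. 147.]
```

>>> carry_out(plan=[[[0.9,0,0.5],[0,0,0],1],[[0.7,0,0.4],[0,0,0],1],[[0,0,0],[0,0,0],1],[[0,0,0],[0,0,0],0.6],[[0,0,0],[0,0,0],0.4],[[0,0,0],[0,0,0],0.4],[[0,0,0],[0,0,0],0.4],[[0,0,0],[0,0,0],0.4],[[0,0,-1.5],[0,0,0],0.4],[[0,0,-2.5],[0,0,0],0.4],[[0,0,-2.5],[0,0,0],0.4],[[-2,0,-2],[0,0,0],0.4],[[-3,0,-2],[0,0,0],0.4],[[-3,0,-2],[0,0,0],0.4],[[-2.7,0,-1.2],[0,0,0],0],[[0,0,0],[0,0,0],0],[[0,0,0],[0,0,0],0],[[0,0,0],[0,0,0],0]])

```text
clock: 58.88
eef_pos: [0.5839, 0.0687, 0.2916]
orientation: [179.4, 69.9, 139.6]
contact_force: [0.4, 0.3, -0.6]
width: 0.0426
finger_force: 0.0
```

```bash
python3 - <<'E'
from h import *
st();stand()
im,P=cloud("scene");a=cv2.resize(im[140:340,200:400],(480,480));tools(im,P)
def top(n,c,z):
    m=(np.linalg.norm(P[...,:2]-c,axis=-1)<.05)&(abs(P[...,2]-z-.002)<.008)&(im.min(-1)>60)
    q=P[m];print(n,len(q),cv2.minEnclosingCircle((q[:,:2]*1000).astype(np.float32)))
top("tall",[.529,-.296],.118);top("short",[.638,-.12],.073);top("mid",[.467,-.0975],.093)
im,P=cloud("side");b=cv2.resize(im[170:290,290:400],None,fx=2.9,fy=4)
cv2.imwrite("pics/fin.png",np.hstack([a,b[:480,:319]]))
E
```

```text
58.88 [0.5839 0.0687 0.2916] [179.4   69.89 139.56] w 0.0426 ff 0.0 F [ 0.4  0.3 -0.6] q [ 27.1   5.4 -47.6  -9.9 -59.8  39.1]
scene [280, 222, 43, 33, 763] low [ 4.  9. 90.] high [ 38. -23. 171.]
side [333, 191, 35, 33, 500] low [-7. -3. 87.] high [ 33. -29. 171.]
tall 215 ((529.1036987304688, -295.4034423828125), 25.863039016723633)
short 273 ((641.3181762695312, -120.2035140991211), 25.968204498291016)
mid 233 ((468.6492614746094, -95.93583679199219), 25.329561233520508)
```

View pics/fin.png

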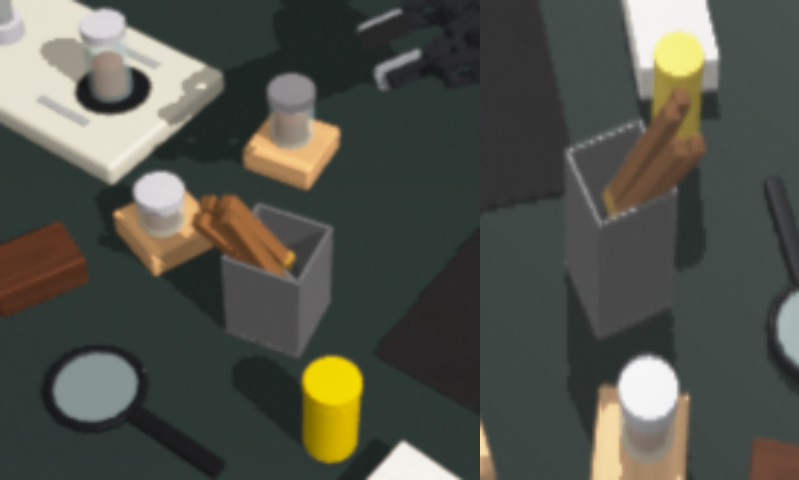

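```bash
python3 - <<'E'
from h import *
for n in("scene","side"):
    im,P=cloud(n);hsv=cv2.cvtColor(im,cv2.COLOR_BGR2HSV)
    near=(np.linalg.norm(P[...,:2]-C[:2],axis=-1)<.12)&(P[...,2]>.03)&(P[...,2]<.22)
    loc=lambda q:np.c_[(q-C)@EX,(q-C)@EY,q[:,2]]*1000
    m=near&(hsv[...,0]>17)&(hsv[...,0]<28)&(hsv[...,1]>130)
    print(n,"ring",loc(P[m]).round()[:12].tolist())
    w=near&(hsv[...,0]>5)&(hsv[...,0]<17)&(hsv[...,1]>90)
    L=loc(P[w]);o=np.argsort(-L[:,2]);print("tops",L[o[:60:6]].round().tolist())
E
```

```text
scene ring [[-3.0, 10.0, 91.0], [-9.0, 10.0, 85.0], [-4.0, 10.0, 86.0], [-5.0, 12.0, 87.0], [-8.0, 13.0, 84.0], [-2.0, 11.0, 86.0], [-6.0, 11.0, 82.0], [-9.0, 13.0, 80.0], [3.0, 11.0, 88.0], [1.0, 12.0, 86.0], [-6.0, 12.0, 79.0], [-8.0, 13.0, 78.0]]
tops [[28.0, -28.0, 174.0], [29.0, -25.0, 174.0], [42.0, -23.0, 173.0], [31.0, -33.0, 172.0], [25.0, -27.0, 172.0], [29.0, -30.0, 171.0], [25.0, -23.0, 171.0], [38.0, -14.0, 170.0], [42.0, -23.0, 170.0], [37.0, -25.0, 170.0]]
side ring [[86.0, 84.0, 88.0], [89.0, 78.0, 85.0], [91.0, 77.0, 82.0], [37.0, -16.0, 171.0], [51.0, -17.0, 168.0], [84.0, 85.0, 70.0], [88.0, 81.0, 73.0], [84.0, 85.0, 67.0], [36.0, -14.0, 164.0], [84.0, 84.0, 64.0], [35.0, -12.0, 160.0], [48.0, -27.0, 164.0]]
tops [[38.0, -20.0, 175.0], [29.0, -29.0, 172.0], [30.0, -32.0, 171.0], [27.0, -37.0, 170.0], [42.0, -28.0, 170.0], [21.0, -33.0, 169.0], [33.0, -30.0, 168.0], [21.0, -28.0, 168.0], [23.0, -36.0, 167.0], [22.0, -33.0, 166.0]]
```

```bash
python3 -c "
from h import *
print(r.job_done())"
```

```text
the job is handed in; nothing more can be done
None
```

I handed the job in at about 59 s on the robot's clock: the tall pot stands on the stage, the short pot is on the tall one's old pad, the middle pot wasn't moved, and all four tools stand tip down in the cup; the hand-in returned no verdict.

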